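Set out a stripped flow cell to dry

ROBOT

A 7-joint arm with a two-finger parallel gripper is mounted at the origin on the work surface. World frame = base frame: x ahead of the robot, y to its left, z up, the work surface at z = 0. Lengths are in m, angles in rad, forces in N, time in s.
With the tool pointing down it reaches from about 0.425 to 0.925 m from the base axis. Payload 6.8 kg.
Tool frame: the origin (TCP) lies on the centre line of the jaws, within the pads' length; the fingertips stand arm.finger_overhang ahead of it and the grasp point (between the pads) lies 2 mm behind it (arm.finger_overhang is the distance from the TCP to the fingertips, in m); z points along the fingers, y is the line along which they close (so a half turn about z gives the same grasp; the last joint's range is limited). The gripper opens to 85 mm and grips with 20 to 120 N. Pads are 22 mm wide; open, the fingers measure 114 mm over their backs; the gripper's body (76 mm by 85 mm) begins 54 mm behind the grasp point. The pads swing forward as they close: fully open they stand 13 mm farther back than shut.
Start: joints at [1.145, 0.477, 0.022, 1.555, -0.011, 1.109, -0.083], TCP at [0.211, -0.641, 0.248] pointing down, gripper open.
Joint ranges: [-2.96, 2.96], [-0.34, 2.1], [-1.41, 1.46], [0.24, 2.44], [-1.37, 4.51], [0.17, 1.92], [-2.96, 2.96]. Speed limits (rad/s): [2.39, 2.39, 3.14, 3.14, 3.14, 3.14, 3.14].

INTERFACE

Orientations are given as a unit quaternion [w, x, y, z].
In Python, from plant import arm gives the robot as it stands. The module is installed in compiled form; this text tells all that it offers.
- The arm moves only by the tool jog_arm, never from a script. Its argument "motion" is text: rows parted by semicolons, each of 7 numbers parted by spaces: the shift along the tool's x, y, z normalised to -1 to 1, where 1 is 600 mm, then the turn, a rotation vector about the tool's x, y, z normalised to -1 to 1, where 1 is 90 degrees, then the closure, from 0 (fully open) to 1 (shut). In form: tx ty tz rx ry rz gripper; .... A call has exactly 10 rows; each row shifts and turns the commanded pose from where the row before left it, along the tool's axes as they then stand; what a row does not reach is not made up. A row lasts 1/12 s, in which the tool goes at most 41.7 mm and 7.16 degrees, less where a joint would pass 70% of its speed; a pose out of reach is approached as far as the arm can. A call with a number of a shift or a turn outside -1 to 1 is refused whole. A call with a gripper value outside its range is refused whole. The fingers move at their own pace and stop on an object; "squeeze" is the grip in N (left out, the last holds). Time passes only in rows, so rows that do not move let the fingers close, or fill a call up. It gives the time, the measured TCP pose, the force, the opening and the grip force at its end, in the units of the state.
- arm.get_obs(): the state, without advancing time (a new reading comes with each control period).
- arm.camera(name): name is "scene" or "top" or "wrist"; returns a dict with "color" (400x640x3 uint8, blue, green, red), "depth" (400x640 float32, m along the optical axis (not along the pixel's ray), 0 where there is no reading), "mtx" (3x3 intrinsics, pixels), "D" ([k1, k2, p1, p2, k3] as OpenCV has them; the pictures are not rectified), "position" and "orientation" of the camera in the world. Camera axes: x right, y down, z forward; pixel columns grow to the right and rows downward; lengths in m; the calibration is good to about 2 mm. A picture is of the moment at which its call begins.
- arm.close_job(): hands the job in; it is judged then, once.
Trained networks look in a picture, given as the dict that the camera call returned (one of the last four; its "shot" number tells which), for a name from the list of things; names that differ only in an ending like _2 or _b are one class to them, and where a whole thing is asked for, a point or a joint stands for the part that bears it (a point fixed in the world has none). Each returns a list of dicts, best first, with "score" (0 to 1); they miss things now and then, are a little off and sometimes report something else, mostly with a low value. They report only what shows in the picture. A call takes as long as a camera call. They do not tell look-alikes from the thing itself.
- arm.trace(name, picture): "pixels" (400x640 bool, what is visible of it) and "at" ([row, column] in pixels, amid what is visible of it).
The state is a dict: "clock": time; "joints": joint angles; "qd": joint speeds; "tau": joint torques, N m; "ee_pos": TCP position; "tool_rot": TCP orientation; "contact_force": force on the tool from outside, world axes, zero at the start; "ft_torque": the same for the moment, N m; "opening": opening from 0.0 (shut) to 1.0 (fully open); "grasp_force": force on a finger pad.
Only numpy, scipy, OpenCV 4.12 (cv2) and the standard library are available. Lean on these libraries where they do the work, as an engineer would, in place of code of your own. Each camera call takes 0.05 s, during which the arm holds its last target. There are 200 camera calls.

TASK

The flow cell has been taken apart and rinsed; set its parts out to dry. Drape every clamp saddle over the bar of the drying rail, one leg on each side, hang every electrode bracket by its eye on one of the stand's pegs, and push the cell body fully home into the corner of the stop plate so that it lies flat with its edges flush against both stops. Do not knock over the vials, the jar or the beaker, and leave every part hanging still.

Things in the scene. Friction and masses are not known exactly. Their poses are not given: they have to be found in the camera images.
- bar_mid (a point): drying rail, fixed to the bench: a round steel bar 12 mm in diameter and 250 mm long, level, its axis 150 mm above the bench, on a 14 mm post at each end (post centres at y = +125 and -125 mm; each with a foot 90 x 35 x 12 mm). This point is the middle of the bar, on its axis; the bar runs along y; z up.
- peg1: peg of the peg stand, -75 mm along y from the middle peg: straight round steel bar, 8 mm in diameter, 100 mm long. Origin on its axis at the root, 175 mm above the bench; runs along its own -x towards the robot, tip at -100 mm, rising 6 degrees.
- peg2: peg of the peg stand, 0 mm along y from the middle peg: straight round steel bar, 8 mm in diameter, 100 mm long. Origin on its axis at the root, 175 mm above the bench; runs along its own -x towards the robot, tip at -100 mm, rising 6 degrees. Stand: fixed; cross-bar 16 x 200 x 14 mm behind the roots on two 14 mm posts (y = +-85 mm); nothing is higher; base plate 90 x 210 x 12 mm behind.
- peg3: peg of the peg stand, +75 mm along y from the middle peg: straight round steel bar, 8 mm in diameter, 100 mm long. Origin on its axis at the root, 175 mm above the bench; runs along its own -x towards the robot, tip at -100 mm, rising 6 degrees.
- stop_plate: stop plate, fixed to the bench: aluminium plate 160 x 150 x 6 mm with two stop strips 12 mm wide that stand 14 mm above the plate along its +x and +y edges, meeting in the +x +y corner. Origin under its centre, on the bench; stops' inner faces at x = +68 and y = +63 mm; plate's top at z = 6 mm.
- cell_body: cell body of the flow cell: beige plastic block 72 (x) x 60 (y) x 28 (z) mm, about 0.25 kg, oval window with black seal ring on top, loose on the stop plate, roughly in line with it (x with x, y with y). Origin at the centre of its underside. Fully home its origin is 32 mm (x) and 33 mm (y) from the stop plate's origin.
- saddle1: clamp saddle, may be absent: steel strap 5 mm thick bent to an upside-down U, 50 mm across the legs (x, outside; 40 mm inside), 30 mm wide (y), 60 mm high, about 0.12 kg; starts standing on its two legs. Origin on the ground between the feet of the legs, z up to the crown. All saddles are alike.
- saddle1_crown (a point): underside of the crown of saddle1, at its middle, 55 mm above its origin: the face that rests on the bar (so 6 mm above the bar's axis when draped)
- saddle2: clamp saddle, may be absent: steel strap 5 mm thick bent to an upside-down U, 50 mm across the legs (x, outside; 40 mm inside), 30 mm wide (y), 60 mm high, about 0.12 kg; starts standing on its two legs. Origin on the ground between the feet of the legs, z up to the crown. All saddles are alike.
- saddle2_crown (a point): underside of the crown of saddle2, at its middle, 55 mm above its origin: the face that rests on the bar (so 6 mm above the bar's axis when draped)
- saddle3: clamp saddle, may be absent: steel strap 5 mm thick bent to an upside-down U, 50 mm across the legs (x, outside; 40 mm inside), 30 mm wide (y), 60 mm high, about 0.12 kg; starts standing on its two legs. Origin on the ground between the feet of the legs, z up to the crown. All saddles are alike.
- saddle3_crown (a point): underside of the crown of saddle3, at its middle, 55 mm above its origin: the face that rests on the bar (so 6 mm above the bar's axis when draped)
- bracket1: electrode bracket, may be absent: upright steel plate 8 mm thick (x), 44 mm wide (y) and 100 mm high on a foot 36 (x) x 44 (y) x 8 mm, about 0.15 kg; a round eye 22 mm in diameter goes through the plate along x, its centre 66 mm up, leaving 23 mm of plate above the eye. Starts standing on its foot. Origin at the centre of the foot's underside, z up.
- bracket1_eye (a point): centre of the eye of bracket1, 66 mm above its origin (34 mm below its top edge), in the middle of the plate's thickness
- bracket2: electrode bracket, may be absent: upright steel plate 8 mm thick (x), 44 mm wide (y) and 100 mm high on a foot 36 (x) x 44 (y) x 8 mm, about 0.15 kg; a round eye 22 mm in diameter goes through the plate along x, its centre 66 mm up, leaving 23 mm of plate above the eye. Starts standing on its foot. Origin at the centre of the foot's underside, z up.
- bracket2_eye (a point): centre of the eye of bracket2, 66 mm above its origin (34 mm below its top edge), in the middle of the plate's thickness
- bracket3: electrode bracket, may be absent: upright steel plate 8 mm thick (x), 44 mm wide (y) and 100 mm high on a foot 36 (x) x 44 (y) x 8 mm, about 0.15 kg; a round eye 22 mm in diameter goes through the plate along x, its centre 66 mm up, leaving 23 mm of plate above the eye. Starts standing on its foot. Origin at the centre of the foot's underside, z up.
- bracket3_eye (a point): centre of the eye of bracket3, 66 mm above its origin (34 mm below its top edge), in the middle of the plate's thickness
- vial1: bystander: glass vial with a white cap, 28 mm in diameter and 50 mm high, standing; origin at the centre of its underside
- vial2: bystander: glass vial with a white cap, 28 mm in diameter and 50 mm high, standing; origin at the centre of its underside
- vial3: bystander: glass vial with a white cap, 28 mm in diameter and 50 mm high, standing; origin at the centre of its underside
- vial4: bystander: glass vial with a white cap, 28 mm in diameter and 50 mm high, standing; origin at the centre of its underside
- jar1: bystander: amber jar with a black lid, 60 mm in diameter, 70 mm high, standing; origin under its centre
- beaker: bystander: glass beaker, 70 mm in diameter, 85 mm high, standing; origin under its centre
Things that resemble listed ones, but are neither listed nor needed, are in the scene too. What is shaped like the saddle2 but turquoise is not meant.

How it is judged:
By the outcome, as a careful person would: the job done as asked, in the order asked, and still so for the second after the job is handed in, with the robot touching nothing.
Of saddle1, saddle2, saddle3 only 2 to 3 are there at a start; the rules pass over those that are not, and their reading is None.
Of bracket1, bracket2, bracket3 only 2 to 3 are there at a start; the rules pass over those that are not, and their reading is None.
At some moment in a run one of cell_body may be knocked a few centimetres aside while the robot is not near it.
It also fails if it takes over 210 s, if anything falls off the work surface, if the arm or the gripper's body presses on something with over 40 N, if the wrist force passes 120 N, or if a joint passes its speed limit or range.

## Working session

There is one attempt and no reset: what is moved stays moved. The work goes in short steps, Python scripts to look and compute and a tool call to move; the robot and the scene stay as the last step left them, time stands still between calls to the robot, and variables do not carry over. Pictures are saved under pics/ and viewed, at most 14 in all, crops included, and the job is handed in when it is done.

Besides the shell and the picture viewer there is one more tool, called after ">>>" as name(argument=value, ...), one argument or row to a line, values as JSON. jog_arm: Moves the arm, as the interface text tells. Scaled input: -1 to 1 covers 600 mm each way for a shift and 90 degrees each way for a turn. Its arguments: {"type":"object","properties":{"motion":{"type":"string"},"squeeze":{"type":"number"}},"required":["motion"]}

```bash
mkdir -p pics; cat > h.py <<'E'
import numpy as np, cv2
from scipy.spatial.transform import Rotation as R
from plant import arm
def rot(q): return R.from_quat([q[1],q[2],q[3],q[0]]).as_matrix()
def cloud(p, m):
    r,c=np.nonzero(m & (p["depth"]>0))
    u=cv2.undistortPoints(np.stack([c,r],1).astype(np.float64)[:,None],p["mtx"],p["D"])[:,0]
    d=p["depth"][r,c]
    return np.c_[u*d[:,None],d]@rot(p["orientation"]).T+p["position"]
def ray(p,rc):
    u=cv2.undistortPoints(np.array([[[rc[1],rc[0]]]],float),p["mtx"],p["D"])[0,0]
    return rot(p["orientation"])@np.array([u[0],u[1],1.])
def px(p,X):
    Rm=rot(p["orientation"]);X=np.atleast_2d(X).astype(float)
    rv=cv2.Rodrigues(Rm.T)[0];t=-Rm.T@np.array(p["position"])
    return cv2.projectPoints(X,rv,t,p["mtx"],p["D"])[0][:,0]
E
python3 - <<'E'
from h import *
o=arm.get_obs();print({k:np.round(v,3).tolist() for k,v in o.items()},arm.finger_overhang)
for n in("scene","top"):
    p=arm.camera(n);cv2.imwrite(f"pics/{n}0.png",p["color"])
    print(n,np.round(p["position"],3),np.round(p["orientation"],3))
    for t in("saddle1","bracket1","cell_body","stop_plate","bar_mid","peg1","peg2","peg3","vial1","jar1","beaker"):
        for d in arm.trace(t,p)[:6]:
            X=cloud(p,d["pixels"])
            if len(X): print(t,round(d["score"],2),np.round(d["at"]).astype(int),len(X),np.round(np.median(X,0),3),np.round(np.percentile(X,[3,97],axis=0),3).tolist())
E
```

```text
{'clock': 0.0, 'joints': [1.145, 0.478, 0.022, 1.556, -0.011, 1.109, -0.083], 'qd': [0.001, -0.002, -0.001, -0.0, 0.0, 0.0, 0.002], 'tau': [-0.0, -59.645, 1.608, -28.119, 0.013, 0.009, 0.0], 'ee_pos': [0.211, -0.641, 0.247], 'tool_rot': [-0.001, 0.987, 0.158, -0.0], 'contact_force': [-0.515, -0.07, 0.497], 'ft_torque': [0.042, 0.027, -0.022], 'grasp_force': 0.0, 'opening': 1.001} 0.017
scene [ 0.985 -0.947  0.84 ] [-0.461  0.855  0.209 -0.112]
saddle1 0.73 [248 279] 354 [ 0.459 -0.145  0.052] [[0.423, -0.164, 0.002], [0.476, -0.125, 0.063]]
saddle1 0.73 [168 310] 254 [0.309 0.294 0.038] [[0.276, 0.273, 0.003], [0.33, 0.317, 0.063]]
saddle1 0.69 [173 325] 158 [0.388 0.243 0.056] [[0.372, 0.226, 0.007], [0.427, 0.264, 0.064]]
saddle1 0.68 [166 342] 236 [0.42  0.322 0.04 ] [[0.382, 0.306, 0.004], [0.436, 0.344, 0.062]]
saddle1 0.64 [154 349] 157 [0.408 0.41  0.049] [[0.372, 0.397, 0.007], [0.423, 0.431, 0.063]]
bracket1 0.76 [271 247] 481 [ 0.431 -0.255  0.045] [[0.417, -0.27, 0.003], [0.445, -0.227, 0.101]]
bracket1 0.69 [194 328] 392 [0.455 0.139 0.039] [[0.424, 0.12, 0.0], [0.469, 0.
[... 4279 characters left out ...]
] [[0.548, -0.363, 0.186], [0.552, -0.361, 0.191]]
peg3 0.39 [182 386] 70 [ 0.573 -0.214  0.182] [[0.53, -0.22, 0.175], [0.616, -0.209, 0.19]]
vial1 0.51 [227 387] 130 [ 0.425 -0.243  0.01 ] [[0.413, -0.267, 0.002], [0.445, -0.224, 0.103]]
vial1 0.46 [213 184] 62 [0.488 0.455 0.046] [[0.477, 0.447, 0.015], [0.499, 0.469, 0.054]]
vial1 0.41 [155 329] 68 [ 0.701 -0.047  0.048] [[0.692, -0.058, 0.01], [0.716, -0.035, 0.055]]
jar1 0.52 [172 179] 262 [0.616 0.482 0.067] [[0.594, 0.463, 0.02], [0.639, 0.511, 0.075]]
beaker 0.76 [176 459] 399 [ 0.624 -0.509  0.044] [[0.59, -0.53, 0.001], [0.65, -0.465, 0.087]]
beaker 0.19 [192 312] 369 [0.574 0.021 0.034] [[0.54, -0.007, 0.009], [0.61, 0.05, 0.04]]
```

```bash
python3 - <<'E'
import cv2
a=cv2.imread("pics/scene0.png")
cv2.imwrite("pics/scene0c.png",cv2.resize(a[130:400,180:440],None,fx=2.2,fy=2.2,interpolation=3))
b=cv2.imread("pics/top0.png");cv2.imwrite("pics/top0c.png",cv2.resize(b[130:300,150:500],None,fx=2.2,fy=2.2,interpolation=3))
E
```

```text
(no output)
```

View pics/scene0c.png

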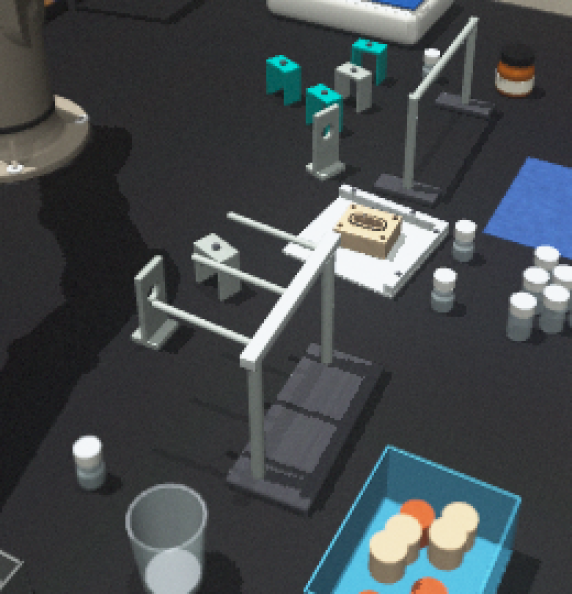

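View pics/top0c.png

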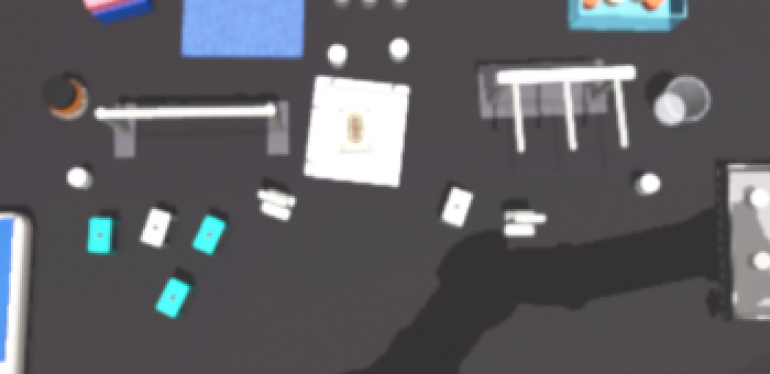

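The scene view shows two steel saddles, at scene px (r248,c279) and (r166,c342). The three turquoise look-alikes are at (168,310), (173,325) and (154,349). The brackets are at (271,247) and (194,328), and the beige body is at (238,349). I choose the grey saddles and will check them close up.

>>> jog_arm(
  motion="0 0 0 0 0 0.0674 0;0 0 0 0 0 0.0674 0;0 0 0 0 0 0.0674 0;0.028 -0.06 0 0 0 0 0;0.028 -0.06 0 0 0 0 0;0.028 -0.06 0 0 0 0 0;0.028 -0.06 0 0 0 0 0;0.028 -0.06 0 0 0 0 0;0.028 -0.06 0 0 0 0 0;0.028 -0.06 0 0 0 0 0",
  squeeze=50,
)

```text
clock: 2.03
ee_pos: [0.329, -0.3874, 0.2486]
tool_rot: [0.0, 1.0, 0.0, 0.0]
contact_force: [1.3, -0.6, -0.1]
opening: 0.999
grasp_force: 0.0
```

>>> jog_arm(
  motion="0.028 -0.06 0 0 0 0 0;0.028 -0.06 0 0 0 0 0;0.028 -0.06 0 0 0 0 0;0.028 -0.06 0 0 0 0 0;0.028 -0.06 0 0 0 0 0;0.028 -0.06 0 0 0 0 0;0.028 -0.06 0 0 0 0 0;0 0 0 0 0 0 0;0 0 0 0 0 0 0;0 0 0 0 0 0 0",
)

```text
clock: 2.87
ee_pos: [0.4458, -0.1376, 0.2483]
tool_rot: [0.0, 1.0, 0.0, -0.0]
contact_force: [-0.5, -0.4, 0.8]
opening: 1.003
grasp_force: 0.0
```

```bash
cat >> h.py <<'E'
def pose():
    o=arm.get_obs();M=rot(o["tool_rot"]);print("t",round(o["clock"],2),"tcp",np.round(o["ee_pos"],4),"yaw",round(np.degrees(np.arctan2(M[1,0],M[0,0])),1),"z",np.round(M[:,2],3),"F",np.round(o["contact_force"],1),"open",round(o["opening"],3),"gf",round(o["grasp_force"],1));return o,M
def box(X,zlo,zhi,c,rad):
    s=X[(X[:,2]>zlo)&(X[:,2]<zhi)&(np.hypot(X[:,0]-c[0],X[:,1]-c[1])<rad)]
    if len(s)<5: return None
    (cx,cy),(w,h),a=cv2.minAreaRect((s[:,:2]*1000).astype(np.float32))
    if w<h: w,h,a=h,w,a+90
    return len(s),round(cx/1000,4),round(cy/1000,4),round(w,1),round(h,1),round((a+90)%180-90,1),np.round(np.median(s[:,2]),4)
def goto(x,y,z,yaw):
    o,M=pose();d=M.T@(np.array([x,y,z])-o["ee_pos"])
    c=np.degrees(np.arctan2(M[1,0],M[0,0]))
    print("shift units(now frame)",np.round(d/.6,4),"turn rz",np.round(-(yaw-c)/90,4))
    a=np.radians(yaw);T=np.array([[np.cos(a),np.sin(a),0],[np.sin(a),-np.cos(a),0],[0,0,-1]])
    print("shift units after turn",np.round(T.T@(np.array([x,y,z])-o["ee_pos"])/.6,4))
E
python3 - <<'E'
from h import *
pose()
p=arm.camera("wrist");cv2.imwrite("pics/w1.png",p["color"]);print(np.round(p["position"],3),np.round(rot(p["orientation"]),2).tolist())
X=cloud(p,np.ones((400,640),bool))
print("A",box(X,.054,.068,(.448,-.138),.05)); print("br",box(X,.09,.11,(.431,-.248),.05))
for t in("saddle1","bracket1"):
    for d in arm.trace(t,p)[:4]: print(t,d["score"],d["at"],np.median(cloud(p,d["pixels"]),0))
E
```

```text
t 2.87 tcp [ 0.4458 -0.1376  0.2483] yaw 0.0 z [-0. -0. -1.] F [-0.5 -0.4  0.8] open 1.003 gf 0.0
[ 0.527 -0.137  0.374] [[-0.0, -0.95, -0.32], [-1.0, 0.0, -0.0], [0.0, 0.32, -0.95]]
A (1552, 0.4474, -0.1402, 50.8, 30.1, -19.6, np.float64(0.0597))
br (609, 0.4272, -0.2457, 43.9, 9.0, -89.5, np.float64(0.0993))
saddle1 0.82 [168.9, 323.1] [ 0.45218557 -0.14094662  0.05951993]
saddle1 0.75 [221.2, 5.0] [0.38014629 0.2388208  0.01053581]
bracket1 0.8 [169.8, 47.7] [0.45373092 0.13533177 0.04555505]
bracket1 0.76 [190.6, 424.0] [ 0.4310962  -0.24376554  0.05280995]
```

View pics/w1.png

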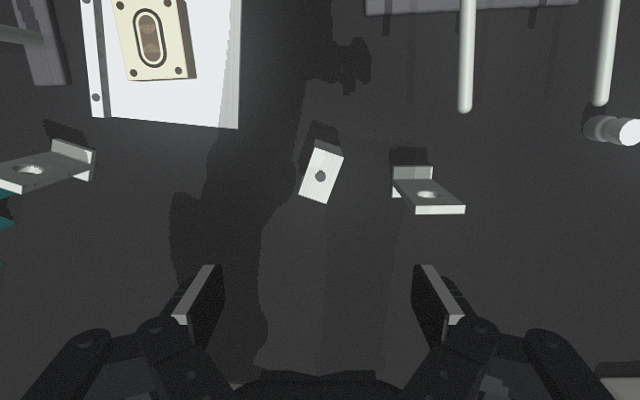

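Wrist view: grey saddle A at px (320,175), bracket at (425,190), the second bracket at (45,165), and pegs at top right. The choice of saddle A is confirmed as steel.

```bash
python3 - <<'E'
from h import *
o,M=pose();print(np.round(o["joints"],2))
for n in("scene","top"):
    p=arm.camera(n);X=cloud(p,np.ones((400,640),bool))
    s=X[(X[:,2]>.14)&(X[:,2]<.17)&(abs(X[:,0]-.58)<.08)&(abs(X[:,1]-.27)<.16)]
    b=s[(abs(s[:,1]-.27)<.11)]
    f=np.polyfit(b[:,1],b[:,0],1);print(n,"bar",len(s),np.percentile(s,[1,50,99],axis=0).round(4).tolist(),"x=a*y+b",f.round(4),"at .27",np.polyval(f,.27).round(4))
    for y in(-.367,-.292,-.217):
        s=X[(X[:,2]>.165)&(X[:,2]<.2)&(abs(X[:,1]-y)<.02)&(X[:,0]>.48)&(X[:,0]<.64)]
        c=s[s[:,0]<.59]
        if len(c)>5: print(n,y,len(c),"xmin,max",np.percentile(s[:,0],[1,99]).round(4),"yfit",np.polyfit(c[:,0],c[:,1],1).round(4),"z",np.polyfit(c[:,0],c[:,2],1).round(4),"y@.55",np.median(c[:,1]).round(4))
E
```

```text
t 3.02 tcp [ 0.4454 -0.1387  0.2483] yaw -0.2 z [-0. -0. -1.] F [-0.9 -0.6  0.6] open 1.004 gf 0.0
[ 0.39  0.15 -0.24  2.02  0.04  0.98 -1.45]
scene bar 204 [[0.5669, 0.1374, 0.1417], [0.5772, 0.2501, 0.1546], [0.5846, 0.3961, 0.158]] x=a*y+b [-0.031   0.5849] at .27 0.5765
scene -0.367 120 xmin,max [0.5278 0.6396] yfit [ 0.0577 -0.4007] z [-0.1074  0.2451] y@.55 -0.3688
scene -0.292 112 xmin,max [0.5243 0.6398] yfit [ 0.0457 -0.319 ] z [-0.1031  0.2422] y@.55 -0.2938
scene -0.217 110 xmin,max [0.5199 0.6363] yfit [ 0.0601 -0.252 ] z [-0.1117  0.2464] y@.55 -0.2191
top bar 310 [[0.5667, 0.1417, 0.1455], [0.5745, 0.2785, 0.1542], [0.584, 0.4014, 0.1614]] x=a*y+b [-0.0297  0.5828] at .27 0.5748
top -0.367 51 xmin,max [0.5286 0.6388] yfit [ 0.0522 -0.392 ] z [-0.1482  0.2675] y@.55 -0.3627
top -0.292 53 xmin,max [0.5248 0.6397] yfit [ 0.0474 -0.3169] z [-0.1248  0.2542] y@.55 -0.291
top -0.217 25 xmin,max [0.5598 0.6362] yfit [ 0.04   -0.2371] z [-0.1533  0.2712] y@.55 -0.2141
```

>>> jog_arm(
  motion="0 0 0 0 0 -0.0782 0;0 0 0 0 0 -0.0782 0;0 0 0 0 0 -0.0782 0;0 0 0 0 0 -0.0782 0;0 0 0 0 0 -0.0782 0;0 0 0 0 0 -0.0782 0;0 0 0 0 0 -0.0782 0;0 0 0 0 0 -0.0782 0;0 0 0 0 0 -0.0782 0;0 0 0 0 0 -0.0782 0",
)

```text
clock: 3.95
ee_pos: [0.4458, -0.1379, 0.2483]
tool_rot: [0.0, 0.816, 0.578, -0.0]
contact_force: [-1.3, 0.3, -0.4]
opening: 1.001
grasp_force: 0.0
```

```bash
python3 - <<'E'
from h import *
goto(.4474,-.1402,.045,70.4);print(arm.get_obs()["joints"].round(2) if hasattr(arm.get_obs()["joints"],'round') else arm.get_obs()["joints"])
p=arm.camera("wrist")
X=cloud(p,np.ones((400,640),bool))
print("A",box(X,.054,.068,(.448,-.138),.05))
E
```

```text
t 3.95 tcp [ 0.4458 -0.1379  0.2483] yaw 70.7 z [-0. -0. -1.] F [-1.3  0.3 -0.4] open 1.001 gf 0.0
shift units(now frame) [-0.0027  0.0038  0.3388] turn rz 0.0028
shift units after turn [-0.0027  0.0038  0.3388]
[ 0.5   0.16 -0.36  2.02  0.07  0.98 -0.24]
A (1520, 0.4476, -0.1395, 50.1, 30.0, -19.4, np.float64(0.0598))
```

>>> jog_arm(
  motion="-0.0025 0.0035 0 0 0 0 0;0 0 0.0565 0 0 0 0;0 0 0.0565 0 0 0 0;0 0 0.0565 0 0 0 0;0 0 0.0565 0 0 0 0;0 0 0.0565 0 0 0 0;0 0 0.028 0 0 0 0;0 0 0.028 0 0 0 0;0 0 0 0 0 0 0;0 0 0 0 0 0 0",
)

```text
clock: 4.83
ee_pos: [0.4471, -0.1395, 0.0448]
tool_rot: [-0.001, 0.818, 0.575, -0.001]
contact_force: [0.6, 1.0, 0.9]
opening: 1.0
grasp_force: 0.0
```

>>> jog_arm(
  motion="0 0 0 0 0 0 0.6;0 0 0 0 0 0 0.6;0 0 0 0 0 0 0.6;0 0 0 0 0 0 0.6;0 0 0 0 0 0 0.6;0 0 0 0 0 0 0.6;0 0 0 0 0 0 0.6;0 0 0 0 0 0 0.6;0 0 0 0 0 0 0.6;0 0 0 0 0 0 0.6",
)

```text
clock: 5.67
ee_pos: [0.4484, -0.1397, 0.0465]
tool_rot: [0.001, 0.817, 0.576, 0.001]
contact_force: [-0.9, -0.2, 6.2]
opening: 0.574
grasp_force: 51.0
```

>>> jog_arm(
  motion="0 0 -0.02 0 0 0 0.6;0 0 -0.045 0 0 0 0.6;0 0 -0.065 0 0 0 0.6;0 0 -0.065 0 0 0 0.6;0 0 -0.065 0 0 0 0.6;0 0 -0.065 0 0 0 0.6;0 0 -0.035 0 0 0 0.6;0 0 0 0 0 0 0.6;0 0 0 0 0 0 0.6;0 0 0 0 0 0 0.6",
)

```text
clock: 6.5
ee_pos: [0.4467, -0.1392, 0.2606]
tool_rot: [-0.0, 0.817, 0.576, -0.0]
contact_force: [0.1, -0.1, -1.2]
opening: 0.573
grasp_force: 52.4
```

```bash
python3 - <<'E'
from h import *
goto(.5745,.225,.26,91.7)
p=arm.camera("wrist");cv2.imwrite("pics/w2.png",p["color"])
X=cloud(p,np.ones((400,640),bool))
M=rot(arm.get_obs()["tool_rot"]);L=(X-arm.get_obs()["ee_pos"])@M
s=L[(np.hypot(L[:,0],L[:,1])<.04)&(L[:,2]>-.03)&(L[:,2]<.06)]
print(len(s),np.percentile(s,[2,50,98],axis=0).round(4).tolist())
E
```

```text
t 6.5 tcp [ 0.4467 -0.1392  0.2606] yaw 70.4 z [-0.001 -0.    -1.   ] F [ 0.1 -0.1 -1.2] open 0.573 gf 52.4
shift units(now frame) [ 0.6433 -0.0032  0.0007] turn rz -0.237
shift units after turn [0.6005 0.231  0.001 ]
13899 [[-0.0145, -0.0358, -0.0267], [0.0067, -0.0005, -0.0137], [0.0147, 0.0345, 0.0375]]
```

View pics/w2.png

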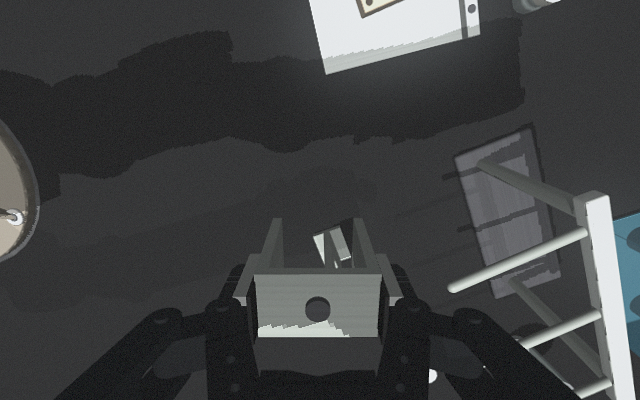

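>>> jog_arm(
  motion="0 0 0 0 0 -0.079 0.6;0 0 0 0 0 -0.079 0.6;0 0 0 0 0 -0.079 0.6;0.02 0.008 0 0 0 0 0.6;0.04 0.015 0 0 0 0 0.6;0.055 0.021 0 0 0 0 0.6;0.055 0.021 0 0 0 0 0.6;0.055 0.021 0 0 0 0 0.6;0.055 0.021 0 0 0 0 0.6;0.055 0.021 0 0 0 0 0.6",
)

```text
clock: 7.38
ee_pos: [0.5176, 0.0653, 0.2594]
tool_rot: [-0.001, 0.696, 0.718, -0.001]
contact_force: [0.4, 0.1, -1.9]
opening: 0.574
grasp_force: 52.4
```

>>> jog_arm(
  motion="0.055 0.021 0 0 0 0 0.6;0.055 0.021 0 0 0 0 0.6;0.055 0.021 0 0 0 0 0.6;0.055 0.021 0 0 0 0 0.6;0.03 0.014 0 0 0 0 0.6;0.015 0.008 0 0 0 0 0.6;0 0 0 0 0 0 0.6;0 0 0 0 0 0 0.6;0 0 0 0 0 0 0.6;0 0 0 0 0 0 0.6",
)

```text
clock: 8.22
ee_pos: [0.577, 0.2225, 0.2609]
tool_rot: [0.0, 0.697, 0.717, -0.001]
contact_force: [-0.2, -0.1, -0.5]
opening: 0.577
grasp_force: 52.4
```

```bash
python3 - <<'E'
from h import *
goto(.5745+.0014,.225,.151,91.7)
for n in("scene","wrist"):
    p=arm.camera(n)
    X=cloud(p,np.ones((400,640),bool));b=X[(X[:,2]>.14)&(X[:,2]<.165)&(abs(X[:,0]-.575)<.03)&(X[:,1]>.15)&(X[:,1]<.39)]
    for y in(.17,.28,.32):
        c=b[abs(b[:,1]-y)<.01];print(n,y,len(c),np.percentile(c,[3,97],axis=0).round(4).tolist() if len(c) else "")
E
```

```text
t 8.22 tcp [0.577  0.2225 0.2609] yaw 91.6 z [-0.    -0.002 -1.   ] F [-0.2 -0.1 -0.5] open 0.577 gf 52.4
shift units(now frame) [ 0.0045 -0.0016  0.1831] turn rz -0.0014
shift units after turn [ 0.0043 -0.0017  0.1831]
scene 0.17 20 [[0.5732, 0.1603, 0.1513], [0.584, 0.1792, 0.1586]]
scene 0.28 16 [[0.5698, 0.2706, 0.1497], [0.5807, 0.2882, 0.1571]]
scene 0.32 13 [[0.5694, 0.3121, 0.1475], [0.5792, 0.3288, 0.1577]]
wrist 0.17 150 [[0.5715, 0.1706, 0.1515], [0.582, 0.1796, 0.1565]]
wrist 0.28 493 [[0.5681, 0.2706, 0.1513], [0.5793, 0.2894, 0.1566]]
wrist 0.32 584 [[0.5667, 0.3105, 0.1514], [0.5779, 0.3293, 0.1566]]
```

>>> jog_arm(
  motion="0.0043 -0.002 0.02 0 0 0 0.6;0 0 0.03 0 0 0 0.6;0 0 0.03 0 0 0 0.6;0 0 0.03 0 0 0 0.6;0 0 0.03 0 0 0 0.6;0 0 0.022 0 0 0 0.6;0 0 0.012 0 0 0 0.6;0 0 0.008 0 0 0 0.6;0 0 0.004 0 0 0 0.6;0 0 0 0 0 0 0.6",
)

```text
clock: 9.15
ee_pos: [0.5759, 0.2274, 0.1497]
tool_rot: [0.0, 0.696, 0.718, 0.0]
contact_force: [0.4, 0.8, -1.9]
opening: 0.576
grasp_force: 52.4
```

```bash
python3 - <<'E'
from h import *
goto(.5757,.225,.1473,91.7)
E
```

```text
t 9.15 tcp [0.5759 0.2274 0.1497] yaw 91.7 z [ 0.  0. -1.] F [ 0.4  0.8 -1.9] open 0.576 gf 52.4
shift units(now frame) [-0.004  -0.0005  0.0039] turn rz 0.0002
shift units after turn [-0.004  -0.0005  0.0039]
```

>>> jog_arm(
  motion="0 0 0.002 0 0 0 0.6;0 0 0.0015 0 0 0 0.6;0 0 0 0 0 0 0.6;0 0 0 0 0 0 0.35;0 0 0 0 0 0 0.3;0 0 0 0 0 0 0.2;0 0 0 0 0 0 0.1;0 0 0 0 0 0 0;0 0 0 0 0 0 0;0 0 0 0 0 0 0",
)

```text
clock: 9.98
ee_pos: [0.5758, 0.2273, 0.1475]
tool_rot: [0.0, 0.696, 0.718, 0.0]
contact_force: [0.1, 0.2, -0.1]
opening: 1.001
grasp_force: 0.0
```

>>> jog_arm(
  motion="0 0 -0.01 0 0 0 0;0 0 -0.02 0 0 0 0;0 0 -0.04 0 0 0 0;0 0 -0.06 0 0 0 0;0 0 -0.06 0 0 0 0;0 0 -0.06 0 0 0 0;0 0 0 0 0 0 0;0 0 0 0 0 0 0;0 0 0 0 0 0 0;0 0 0 0 0 0 0",
)

```text
clock: 10.82
ee_pos: [0.5752, 0.2268, 0.2966]
tool_rot: [-0.0, 0.696, 0.718, -0.001]
contact_force: [0.0, -0.3, -0.6]
opening: 1.0
grasp_force: 0.0
```

```bash
python3 - <<'E'
from h import *
p=arm.camera("wrist");cv2.imwrite("pics/w3.png",p["color"])
X=cloud(p,np.ones((400,640),bool))
print("drape",box(X,.157,.172,(.575,.225),.05))
print("B",box(X,.054,.068,(.409,.327),.045))
goto(.4085,.325,.2,0)
E
```

```text
drape (2100, 0.5755, 0.2275, 56.2, 54.8, 43.7, np.float64(0.1607))
B (1595, 0.4086, 0.3278, 51.5, 30.5, -16.5, np.float64(0.0597))
t 10.87 tcp [0.5751 0.2268 0.2963] yaw 91.7 z [-0.002 -0.001 -1.   ] F [-0.3  0.4 -0.5] open 1.002 gf 0.0
shift units(now frame) [ 0.172  -0.2723  0.1609] turn rz 1.0192
shift units after turn [-0.2777 -0.1636  0.1605]
```

View pics/w3.png

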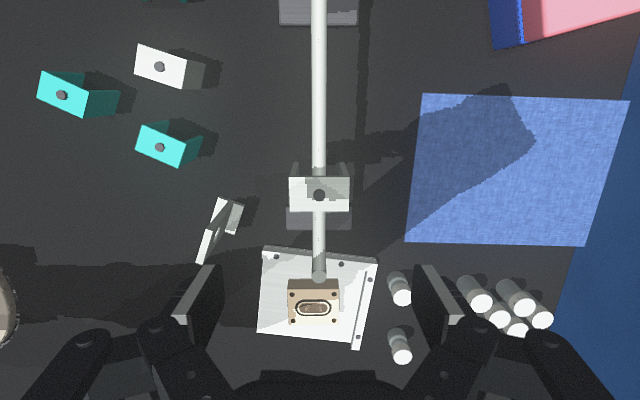

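Saddle A sits on the bar at (319,190). Grey saddle B is at (160,67), between two turquoise ones.

>>> jog_arm(
  motion="0 0 0 0 0 0.0675 0;0 0 0 0 0 0.0675 0;0 0 0 0 0 0.067 0;0.0138 -0.0523 0 0 0 0 0;0.0138 -0.0523 0 0 0 0 0;0.0138 -0.0523 0 0 0 0 0;0.0138 -0.0523 0 0 0 0 0;0.0138 -0.0523 0 0 0 0 0;0.0138 -0.0523 0 0 0 0 0;0 0 0 0 0 0 0",
)

```text
clock: 11.7
ee_pos: [0.4027, 0.3323, 0.297]
tool_rot: [-0.001, 0.798, 0.602, -0.001]
contact_force: [-0.9, 0.4, 0.1]
opening: 1.002
grasp_force: 0.0
```

```bash
python3 - <<'E'
from h import *
p=arm.camera("wrist")
X=cloud(p,np.ones((400,640),bool))
b=box(X,.054,.068,(.409,.327),.045);print("B",b)
goto(.4086,.3278,.045,73.5)
E
```

```text
B (1173, 0.4094, 0.3277, 49.1, 30.6, -16.3, np.float64(0.0597))
t 11.75 tcp [0.4057 0.3304 0.297 ] yaw 73.9 z [-0.002 -0.    -1.   ] F [1.  0.6 0.6] open 0.998 gf 0.0
shift units(now frame) [-0.0024  0.0064  0.42  ] turn rz 0.0048
shift units after turn [-0.0027  0.0058  0.42  ]
```

>>> jog_arm(
  motion="0 0 0.03 0 0 0 0;0 0 0.055 0 0 0 0;0 0 0.055 0 0 0 0;0 0 0.055 0 0 0 0;0 0 0.055 0 0 0 0;0 0 0.045 0 0 0 0;0 0 0.03 0 0 0 0;0 0 0 0 0 0 0;0 0 0 0 0 0 0;0 0 0 0 0 0 0",
)

```text
clock: 12.58
ee_pos: [0.4101, 0.3285, 0.1032]
tool_rot: [-0.0, 0.801, 0.598, 0.0]
contact_force: [0.0, 0.3, -0.1]
opening: 1.0
grasp_force: 0.0
```

```bash
python3 - <<'E'
from h import *
goto(.409,.3278,.045,73.6)
E
```

```text
t 12.58 tcp [0.4101 0.3285 0.1032] yaw 73.5 z [ 0.001  0.001 -1.   ] F [ 0.   0.3 -0.1] open 1.0 gf 0.0
shift units(now frame) [-0.0017 -0.0015  0.097 ] turn rz -0.0011
shift units after turn [-0.0016 -0.0015  0.097 ]
```

>>> jog_arm(
  motion="-0.0016 -0.0015 0.03 0 0 0 0;0 0 0.03 0 0 0 0;0 0 0.022 0 0 0 0;0 0 0.015 0 0 0 0;0 0 0 0 0 0 0;0 0 0 0 0 0 0.6;0 0 0 0 0 0 0.6;0 0 0 0 0 0 0.6;0 0 0 0 0 0 0.6;0 0 0 0 0 0 0.6",
)

```text
clock: 13.42
ee_pos: [0.4089, 0.3283, 0.0456]
tool_rot: [0.0, 0.801, 0.599, 0.001]
contact_force: [-0.5, -1.1, 5.3]
opening: 0.58
grasp_force: 51.2
```

>>> jog_arm(
  motion="0 0 0 0 0 0 0.6;0 0 0 0 0 0 0.6;0 0 0 0 0 0 0.6;0 0 -0.02 0 0 0 0.6;0 0 -0.05 0 0 0 0.6;0 0 -0.06 0 0 0 0.6;0 0 -0.06 0 0 0 0.6;0 0 -0.06 0 0 0 0.6;0 0 -0.06 0 0 0 0.6;0 0 -0.05 0 0 0 0.6",
)

```text
clock: 14.25
ee_pos: [0.4078, 0.3279, 0.264]
tool_rot: [-0.0, 0.801, 0.599, 0.001]
contact_force: [1.2, -0.0, -1.4]
opening: 0.578
grasp_force: 52.2
```

```bash
python3 - <<'E'
from h import *
p=arm.camera("wrist")
o=arm.get_obs()
goto(.5727,.325,.26,91.7)
X=cloud(p,np.ones((400,640),bool));M=rot(o["tool_rot"]);L=(X-o["ee_pos"])@M
s=L[(abs(L[:,0])<.02)&(abs(L[:,1])<.02)&(L[:,2]>-.03)&(L[:,2]<.0)]
print(len(s),np.percentile(s,[2,50,98],axis=0).round(4).tolist())
E
```

```text
t 14.3 tcp [0.4098 0.3302 0.2695] yaw 73.6 z [ 0.009  0.007 -1.   ] F [1.3 2.2 3.2] open 0.576 gf 52.4
shift units(now frame) [0.0683 0.2628 0.0181] turn rz -0.2014
shift units after turn [-0.0167  0.2712  0.0158]
6984 [[-0.0173, -0.0192, -0.0119], [-0.0, 0.0001, -0.0087], [0.0122, 0.0192, -0.0042]]
```

>>> jog_arm(
  motion="0 0 0 0 0 -0.067 0.6;0 0 0 0 0 -0.067 0.6;0 0 0 0 0 -0.067 0.6;-0.002 0.025 0 0 0 0 0.6;-0.003 0.05 0 0 0 0 0.6;-0.003 0.05 0 0 0 0 0.6;-0.003 0.05 0 0 0 0 0.6;-0.002 0.05 0 0 0 0 0.6;0 0.03 0 0 0 0 0.6;0 0.017 0 0 0 0 0.6",
)

```text
clock: 15.13
ee_pos: [0.5747, 0.3229, 0.2599]
tool_rot: [0.0, 0.699, 0.715, 0.0]
contact_force: [0.4, 0.3, -0.3]
opening: 0.579
grasp_force: 52.3
```

>>> jog_arm(
  motion="0 0 0 0 0 0 0.6;0 0 0 0 0 0 0.6;0 0 0 0 0 0 0.6;0 0 0 0 0 0 0.6;0 0 0 0 0 0 0.6;0 0 0 0 0 0 0.6;0 0 0 0 0 0 0.6;0 0 0 0 0 0 0.6;0 0 0 0 0 0 0.6;0 0 0 0 0 0 0.6",
)

```text
clock: 15.97
ee_pos: [0.5715, 0.3244, 0.2603]
tool_rot: [0.0, 0.697, 0.717, -0.0]
contact_force: [-0.6, 0.2, -1.8]
opening: 0.58
grasp_force: 52.3
```

```bash
python3 - <<'E'
from h import *
p=arm.camera("wrist")
o=arm.get_obs()
goto(.5727,.325,.15,91.7)
X=cloud(p,np.ones((400,640),bool));M=rot(o["tool_rot"]);L=(X-o["ee_pos"])@M
s=L[(abs(L[:,0])<.02)&(abs(L[:,1])<.02)&(L[:,2]>-.03)&(L[:,2]<.0)]
print(len(s),np.percentile(s,[2,50,98],axis=0).round(4).tolist())
E
```

```text
t 16.02 tcp [0.5715 0.3244 0.2603] yaw 91.6 z [-0. -0. -1.] F [ 0.3  1.3 -0.7] open 0.581 gf 52.3
shift units(now frame) [0.0009 0.002  0.1838] turn rz -0.0008
shift units after turn [0.0009 0.002  0.1838]
7007 [[-0.0144, -0.0192, -0.0173], [0.0029, 0.0001, -0.0141], [0.0152, 0.0193, -0.0097]]
```

>>> jog_arm(
  motion="0.001 0.002 0.02 0 0 0 0.6;0 0 0.03 0 0 0 0.6;0 0 0.03 0 0 0 0.6;0 0 0.03 0 0 0 0.6;0 0 0.03 0 0 0 0.6;0 0 0.022 0 0 0 0.6;0 0 0.012 0 0 0 0.6;0 0 0.007 0 0 0 0.6;0 0 0.003 0 0 0 0.6;0 0 0.002 0 0 0 0.6",
)

```text
clock: 16.85
ee_pos: [0.5731, 0.3254, 0.1491]
tool_rot: [0.0, 0.697, 0.717, 0.0]
contact_force: [0.4, -0.1, -1.3]
opening: 0.582
grasp_force: 52.3
```

>>> jog_arm(
  motion="0 0 0.002 0 0 0 0.6;0 0 0.0005 0 0 0 0.6;0 0 0 0 0 0 0.6;0 0 0 0 0 0 0.35;0 0 0 0 0 0 0.3;0 0 0 0 0 0 0.2;0 0 0 0 0 0 0.1;0 0 0 0 0 0 0;0 0 0 0 0 0 0;0 0 0 0 0 0 0",
)

```text
clock: 17.68
ee_pos: [0.5727, 0.3251, 0.1472]
tool_rot: [0.0, 0.697, 0.717, 0.0]
contact_force: [0.5, 0.0, -0.3]
opening: 1.002
grasp_force: 0.0
```

>>> jog_arm(
  motion="0 0 -0.01 0 0 0 0;0 0 -0.02 0 0 0 0;0 0 -0.04 0 0 0 0;0 0 -0.06 0 0 0 0;0 0 -0.06 0 0 0 0;0 0 -0.05 0 0 0 0;0 0 0 0 0 0.07 0;0 0 0 0 0 0.07 0;0 0 0 0 0 0.07 0;0 0 0 0 0 0.07 0",
)

```text
clock: 18.52
ee_pos: [0.5727, 0.3253, 0.2929]
tool_rot: [-0.0, 0.838, 0.546, 0.001]
contact_force: [-0.2, 0.5, 0.8]
opening: 0.999
grasp_force: 0.0
```

```bash
python3 - <<'E'
from h import *
goto(.4272,-.2457,.26,0)
p=arm.camera("scene");cv2.imwrite("pics/s2.png",cv2.resize(p["color"][100:280,240:460],None,fx=2.5,fy=2.5))
E
```

```text
t 18.52 tcp [0.5727 0.3253 0.2929] yaw 66.1 z [ 0.001  0.001 -1.   ] F [-0.2  0.5  0.8] open 0.999 gf 0.0
shift units(now frame) [-0.9685  0.1632  0.0536] turn rz 0.7348
shift units after turn [-0.2426  0.9517  0.0549]
```

View pics/s2.png

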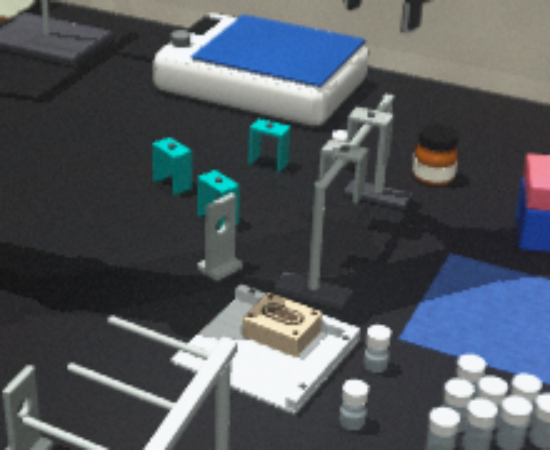

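Both saddles straddle the bar at crop px (345,150) and (370,120). Next are the brackets.

>>> jog_arm(
  motion="0 0 0 0 0 0.0735 0;0 0 0 0 0 0.0735 0;0 0 0 0 0 0.0735 0;0 0 0 0 0 0.0735 0;0 0 0 0 0 0.0735 0;0 0 0 0 0 0.0735 0;0 0 0 0 0 0.0735 0;0 0 0 0 0 0.0735 0;0 0 0 0 0 0.0735 0;0 0 0 0 0 0.0735 0",
)

```text
clock: 19.4
ee_pos: [0.5726, 0.3255, 0.2923]
tool_rot: [-0.0, 1.0, 0.001, 0.0]
contact_force: [0.0, -0.3, 0.3]
opening: 0.998
grasp_force: 0.0
```

>>> jog_arm(
  motion="-0.02 0.03 0 0 0 0 0;-0.034 0.052 0 0 0 0 0;-0.034 0.052 0 0 0 0 0;-0.034 0.052 0 0 0 0 0;-0.034 0.052 0 0 0 0 0;-0.034 0.052 0 0 0 0 0;-0.015 0.02 0 0 0 0 0;0 0 0 0 0 0 0;0 0 0 0 0 0 0;0 0 0 0 0 0 0",
)

```text
clock: 20.23
ee_pos: [0.4514, 0.14, 0.292]
tool_rot: [-0.001, 1.0, 0.004, 0.001]
contact_force: [0.0, -0.4, 0.6]
opening: 1.001
grasp_force: 0.0
```

```bash
python3 - <<'E'
from h import *
p=arm.camera("wrist");X=cloud(p,np.ones((400,640),bool))
b=box(X,.09,.107,(.46,.14),.05);print("br2 top",b)
ft=X[(X[:,2]>.004)&(X[:,2]<.012)&(np.hypot(X[:,0]-.46,X[:,1]-.14)<.05)];print("foot",len(ft),ft.mean(0).round(4))
ps=X[(X[:,2]>.17)&(X[:,2]<.2)];print(len(ps))
goto(b[1],b[2],.078,0)
E
```

```text
br2 top (439, 0.453, 0.1437, 43.8, 8.6, 70.4, np.float64(0.0995))
foot 433 [0.4631 0.1403 0.0077]
0
t 20.28 tcp [0.4513 0.1401 0.2917] yaw 0.4 z [ 0.001  0.001 -1.   ] F [ 0.2  0.8 -0.1] open 0.996 gf 0.0
shift units(now frame) [ 0.0024 -0.0055  0.3562] turn rz 0.0048
shift units after turn [ 0.0028 -0.0059  0.3562]
```

>>> jog_arm(
  motion="0 0 0 0 0 0.074 0;0 0 0 0 0 0.074 0;0 0 0 0 0 0.074 0;0.0007 -0.0066 0.03 0 0 0 0;0 0 0.055 0 0 0 0;0 0 0.055 0 0 0 0;0 0 0.055 0 0 0 0;0 0 0.05 0 0 0 0;0 0 0.02 0 0 0 0;0 0 0 0 0 0 0",
)

```text
clock: 21.12
ee_pos: [0.4507, 0.1428, 0.129]
tool_rot: [0.001, 0.985, -0.17, -0.003]
contact_force: [-0.1, -0.5, 0.3]
opening: 1.003
grasp_force: 0.0
```

```bash
python3 - <<'E'
from h import *
goto(.453,.1437,.078,-19.6)
E
```

```text
t 21.12 tcp [0.4507 0.1428 0.129 ] yaw -19.5 z [-0.006 -0.001 -1.   ] F [-0.1 -0.5  0.3] open 1.003 gf 0.0
shift units(now frame) [ 0.0036 -0.003   0.0849] turn rz 0.0006
shift units after turn [ 0.0031 -0.0027  0.0849]
```

>>> jog_arm(
  motion="0.0015 -0.001 0 0 0 0 0;0 0 0.03 0 0 0 0;0 0 0.03 0 0 0 0;0 0 0.018 0 0 0 0;0 0 0.008 0 0 0 0;0 0 0 0 0 0 0;0 0 0 0 0 0 0;0 0 0 0 0 0 0;0 0 0 0 0 0 0;0 0 0 0 0 0 0",
)

```text
clock: 21.95
ee_pos: [0.4539, 0.1425, 0.0813]
tool_rot: [-0.0, 0.985, -0.171, 0.001]
contact_force: [0.3, -0.8, -0.8]
opening: 0.998
grasp_force: 0.0
```

```bash
python3 - <<'E'
from h import *
goto(.453,.1437,.078,-19.6)
E
```

```text
t 21.95 tcp [0.4539 0.1425 0.0813] yaw -19.7 z [ 0.001  0.    -1.   ] F [ 0.3 -0.8 -0.8] open 0.998 gf 0.0
shift units(now frame) [-0.0021 -0.0014  0.0055] turn rz -0.0012
shift units after turn [-0.002  -0.0014  0.0055]
```

>>> jog_arm(
  motion="-0.002 -0.0014 0.004 0 0 0 0;0 0 0 0 0 0 0.7;0 0 0 0 0 0 0.7;0 0 0 0 0 0 0.7;0 0 0 0 0 0 0.7;0 0 0 0 0 0 0.7;0 0 0 0 0 0 0.7;0 0 0 0 0 0 0.7;0 0 0 0 0 0 0.7;0 0 0 0 0 0 0.7",
)

```text
clock: 22.78
ee_pos: [0.4527, 0.1437, 0.0784]
tool_rot: [-0.0, 0.985, -0.171, 0.0]
contact_force: [-0.1, 0.5, 3.2]
opening: 0.504
grasp_force: 50.8
```

>>> jog_arm(
  motion="0 0 -0.02 0 0 0 0.7;0 0 -0.045 0 0 0 0.7;0 0 -0.06 0 0 0 0.7;0 0 -0.06 0 0 0 0.7;0 0 -0.06 0 0 0 0.7;0 0 -0.03 0 0 0 0.7;0 0 0 0 0 0 0.7;0 0 0 0 0 0 0.7;0 0 0 0 0 0 0.7;0 0 0 0 0 0 0.7",
)

```text
clock: 23.62
ee_pos: [0.4514, 0.143, 0.2413]
tool_rot: [0.001, 0.985, -0.171, -0.002]
contact_force: [-0.2, 0.1, -1.8]
opening: 0.509
grasp_force: 51.2
```

```bash
python3 - <<'E'
from h import *
goto(.44,-.21,.24,2.9)
p=arm.camera("wrist");o=arm.get_obs();cv2.imwrite("pics/w4.png",p["color"])
X=cloud(p,np.ones((400,640),bool));M=rot(o["tool_rot"]);L=(X-o["ee_pos"])@M
s=L[(abs(L[:,0])<.03)&(abs(L[:,1])<.018)&(L[:,2]>-.04)&(L[:,2]<.0)]
if len(s):print(len(s),np.percentile(s,[2,50,98],axis=0).round(4).tolist())
E
```

```text
t 23.62 tcp [0.4514 0.143  0.2413] yaw -19.7 z [-0.003 -0.001 -1.   ] F [-0.2  0.1 -1.8] open 0.509 gf 51.2
shift units(now frame) [0.1804 0.5602 0.003 ] turn rz -0.2511
shift units after turn [-0.0487  0.5866  0.0021]
4395 [[-0.0039, -0.0173, -0.0221], [0.0035, -0.0, -0.0179], [0.0045, 0.0173, -0.0008]]
```

View pics/w4.png

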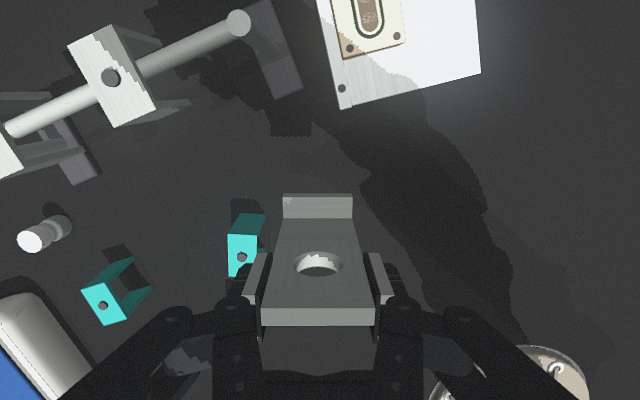

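>>> jog_arm(
  motion="0 0 0 0 0 -0.0628 0.7;0 0 0 0 0 -0.0628 0.7;0 0 0 0 0 -0.0628 0.7;0 0 0 0 0 -0.0628 0.7;0 0.025 0 0 0 0 0.7;-0.001 0.045 0 0 0 0 0.7;-0.002 0.055 0 0 0 0 0.7;-0.002 0.055 0 0 0 0 0.7;-0.002 0.055 0 0 0 0 0.7;-0.002 0.055 0 0 0 0 0.7",
)

```text
clock: 24.5
ee_pos: [0.4551, -0.032, 0.242]
tool_rot: [0.0, 1.0, 0.026, -0.001]
contact_force: [0.5, -0.3, -1.9]
opening: 0.506
grasp_force: 51.2
```

>>> jog_arm(
  motion="-0.002 0.055 0 0 0 0 0.7;-0.002 0.055 0 0 0 0 0.7;-0.002 0.055 0 0 0 0 0.7;-0.002 0.055 0 0 0 0 0.7;-0.002 0.055 0 0 0 0 0.7;0 0.03 0 0 0 0 0.7;0 0.012 0 0 0 0 0.7;0 0 0 0 0 0 0.7;0 0 0 0 0 0 0.7;0 0 0 0 0 0 0.7",
)

```text
clock: 25.33
ee_pos: [0.4597, -0.2188, 0.2427]
tool_rot: [-0.001, 1.0, 0.027, -0.0]
contact_force: [-0.1, 0.4, -1.1]
opening: 0.505
grasp_force: 51.3
```

```bash
cat >> h.py <<'E'
def pegs(p):
    X=cloud(p,np.ones((400,640),bool))
    for y in(-.367,-.292,-.217):
        s=X[(X[:,2]>.165)&(X[:,2]<.2)&(abs(X[:,1]-y)<.016)&(X[:,0]>.50)&(X[:,0]<.66)]
        c=s[(s[:,0]<.60)]
        if len(c)>20:
            xs=[]
            for a in np.arange(.53,.6,.01):
                k=c[abs(c[:,0]-a)<.005]
                if len(k)>8: xs.append((a,(np.percentile(k[:,1],3)+np.percentile(k[:,1],97))/2,np.percentile(k[:,2],95)-.004))
            xs=np.array(xs)
            print("peg",y,"x",np.percentile(s[:,0],[1,99]).round(4),"w",np.ptp(k[:,1]).round(4) if len(k) else "","yfit",np.polyfit(xs[:,0]-.55,xs[:,1],1).round(4),"zaxis",np.polyfit(xs[:,0]-.55,xs[:,2],1).round(4))
E
python3 - <<'E'
from h import *
p=arm.camera("wrist");pegs(p)
goto(.495,-.2197,.195,2.9)
E
```

```text
peg -0.367 x [0.5253 0.5924] w 0.0084 yfit [ 0.0559 -0.3654] zaxis [-0.0999  0.1836]
peg -0.292 x [0.5214 0.5874] w 0.0073 yfit [ 0.0508 -0.2909] zaxis [-0.0976  0.1833]
peg -0.217 x [0.5174 0.5834] w  yfit [ 0.0601 -0.2165] zaxis [-0.1028  0.1829]
t 25.38 tcp [ 0.4598 -0.2188  0.2429] yaw 3.1 z [-0.001  0.001 -1.   ] F [-0.1  0.6 -1.3] open 0.504 gf 51.3
shift units(now frame) [0.0586 0.0047 0.0798] turn rz 0.0018
shift units after turn [0.0585 0.0044 0.0798]
```

>>> jog_arm(
  motion="0.0167 0.0014 0.02 0 0 0 0.7;0.0167 0.0014 0.025 0 0 0 0.7;0.0167 0.0014 0.02 0 0 0 0.7;0 0 0.008 0 0 0 0.7;0 0 0 0 0 0 0.7;0 0 0 0 0 0 0.7;0 0 0 0 0 0 0.7;0 0 0 0 0 0 0.7;0 0 0 0 0 0 0.7;0 0 0 0 0 0 0.7",
)

```text
clock: 26.22
ee_pos: [0.4898, -0.2219, 0.2]
tool_rot: [0.0, 1.0, 0.025, 0.0]
contact_force: [0.7, -0.8, -1.3]
opening: 0.506
grasp_force: 51.3
```

```bash
python3 - <<'E'
from h import *
goto(.49,-.2198,.199,2.9)
p=arm.camera("wrist");pegs(p)
cv2.imwrite("pics/w5.png",p["color"])
E
```

```text
t 26.22 tcp [ 0.4898 -0.2219  0.2   ] yaw 2.9 z [ 0.001 -0.    -1.   ] F [ 0.7 -0.8 -1.3] open 0.506 gf 51.3
shift units(now frame) [ 0.0005 -0.0035  0.0016] turn rz -0.0001
shift units after turn [ 0.0006 -0.0035  0.0016]
peg -0.367 x [0.5244 0.5516] w  yfit [ 0.0761 -0.3627] zaxis [-0.239   0.1795]
peg -0.292 x [0.5223 0.6079] w 0.0089 yfit [ 0.052  -0.2907] zaxis [-0.1041  0.1832]
peg -0.217 x [0.5184 0.6038] w 0.0082 yfit [ 0.0551 -0.2164] zaxis [-0.1051  0.1829]
```

View pics/w5.png

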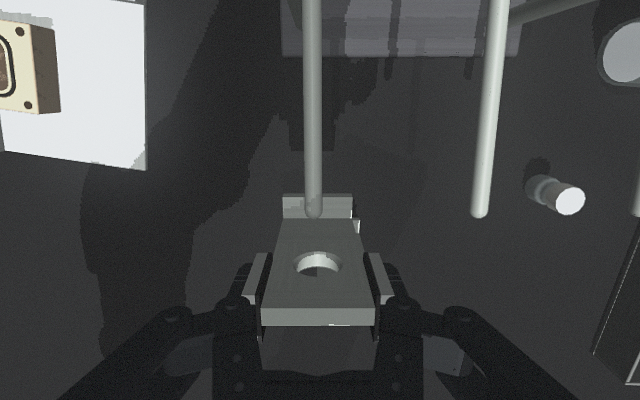

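The peg tip at (313,212) lines up with the eye at (318,263), apart from a 2 mm correction.

>>> jog_arm(
  motion="0.0005 -0.0035 0.0016 0 0 0 0.7;0.01 0 0.001 0 0 0 0.7;0.017 0 0.0017 0 0 0 0.7;0.017 0 0.0017 0 0 0 0.7;0.017 0 0.0017 0 0 0 0.7;0.017 0 0.0017 0 0 0 0.7;0.017 0 0.0017 0 0 0 0.7;0.017 0 0.0017 0 0 0 0.7;0.017 0 0.0017 0 0 0 0.7;0.005 0 0.0005 0 0 0 0.7",
)

```text
clock: 27.1
ee_pos: [0.5722, -0.215, 0.1901]
tool_rot: [-0.0, 1.0, 0.026, 0.0]
contact_force: [0.8, 0.0, -1.2]
opening: 0.509
grasp_force: 51.3
```

```bash
python3 - <<'E'
from h import *
goto(.57,-.2154,.181+.0124-.0062,2.9)
E
```

```text
t 27.1 tcp [ 0.5722 -0.215   0.1901] yaw 3.0 z [ 0.001  0.    -1.   ] F [ 0.8  0.  -1.2] open 0.509 gf 51.3
shift units(now frame) [-0.0038  0.0005  0.0048] turn rz 0.0008
shift units after turn [-0.0038  0.0005  0.0048]
```

>>> jog_arm(
  motion="0 0 0.0015 0 0 0 0.7;0 0 0.0015 0 0 0 0.7;0 0 0.0012 0 0 0 0.7;0 0 0.001 0 0 0 0.7;0 0 0 0 0 0 0.7;0 0 0 0 0 0 0.7;0 0 0 0 0 0 0.7;0 0 0 0 0 0 0.7;0 0 0 0 0 0 0.7;0 0 0 0 0 0 0.7",
)

```text
clock: 27.93
ee_pos: [0.5703, -0.2156, 0.1874]
tool_rot: [0.0, 1.0, 0.025, 0.0]
contact_force: [0.4, -0.5, -0.9]
opening: 0.507
grasp_force: 51.3
```

```bash
python3 - <<'E'
from h import *
pose()
E
```

```text
t 27.93 tcp [ 0.5703 -0.2156  0.1874] yaw 2.9 z [ 0. -0. -1.] F [ 0.4 -0.5 -0.9] open 0.507 gf 51.3
```

>>> jog_arm(
  motion="0 0 0.001 0 0 0 0.7;0 0 0.0007 0 0 0 0.7;0 0 0 0 0 0 0.7;0 0 0 0 0 0 0.7;0 0 0 0 0 0 0.45;0 0 0 0 0 0 0.4;0 0 0 0 0 0 0.35;0 0 0 0 0 0 0.3;0 0 0 0 0 0 0.3;0 0 0 0 0 0 0.3",
)

```text
clock: 28.77
ee_pos: [0.5703, -0.2156, 0.1864]
tool_rot: [0.0, 1.0, 0.025, 0.0]
contact_force: [0.1, -0.8, 0.6]
opening: 0.7
grasp_force: 0.0
```

>>> jog_arm(
  motion="0 0 0 0 0 0 0.3;0 0 -0.01 0 0 0 0.3;0 0 -0.02 0 0 0 0.3;0 0 -0.03 0 0 0 0.3;0 0 -0.03 0 0 0 0.3;0 0 -0.03 0 0 0 0.3;0 0 -0.02 0 0 0 0.3;0 0 0 0 0 0 0.1;0 0 0 0 0 0 0;0 0 0 0 0 0 0",
)

```text
clock: 29.6
ee_pos: [0.5698, -0.2154, 0.2695]
tool_rot: [-0.0, 1.0, 0.025, -0.001]
contact_force: [0.1, 0.9, -0.4]
opening: 1.0
grasp_force: 0.0
```

```bash
python3 - <<'E'
from h import *
goto(.4272,-.2457,.29,0)
p=arm.camera("wrist");cv2.imwrite("pics/w6.png",p["color"])
X=cloud(p,np.ones((400,640),bool));print("hung",box(X,.195,.225,(.57,-.2155),.04));print("br1",box(X,.09,.107,(.4272,-.2457),.05))
E
```

```text
t 29.6 tcp [ 0.5698 -0.2154  0.2695] yaw 2.9 z [-0.001  0.    -1.   ] F [ 0.1  0.9 -0.4] open 1.0 gf 0.0
shift units(now frame) [-0.2399  0.0384 -0.0339] turn rz 0.0323
shift units after turn [-0.2376  0.0505 -0.0342]
hung (1273, 0.5718, -0.2154, 44.1, 9.0, -87.2, np.float64(0.2065))
br1 (476, 0.4274, -0.2464, 43.3, 9.9, 89.5, np.float64(0.099))
```

View pics/w6.png

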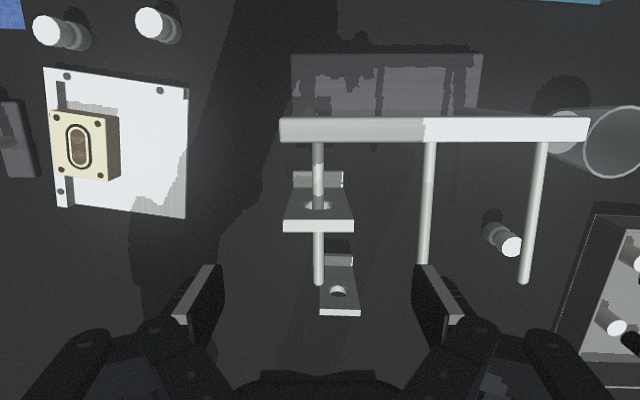

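Bracket 2 hangs on peg 3 at (318,215). Bracket 1 stands at (340,290). I'll grasp it with the wrist flipped so that the camera stays clear of the pegs.

>>> jog_arm(
  motion="-0.025 0.004 0 0 0 0 0;-0.045 0.0075 0 0 0 0 0;-0.045 0.0075 0 0 0 0 0;-0.045 0.0075 0 0 0 0 0;-0.045 0.0075 0 0 0 0 0;-0.035 0.0045 0 0 0 0 0;0 0 0 0 0 -0.079 0;0 0 0 0 0 -0.079 0;0 0 0 0 0 -0.079 0;0 0 0 0 0 -0.079 0",
)

```text
clock: 30.48
ee_pos: [0.4269, -0.2457, 0.2693]
tool_rot: [-0.001, 0.962, 0.273, -0.001]
contact_force: [0.3, 0.4, 0.5]
opening: 0.998
grasp_force: 0.0
```

>>> jog_arm(
  motion="0 0 0 0 0 -0.079 0;0 0 0 0 0 -0.079 0;0 0 0 0 0 -0.079 0;0 0 0 0 0 -0.079 0;0 0 0 0 0 -0.079 0;0 0 0 0 0 -0.079 0;0 0 0 0 0 -0.079 0;0 0 0 0 0 -0.079 0;0 0 0 0 0 -0.079 0;0 0 0 0 0 -0.079 0",
)

```text
clock: 31.32
ee_pos: [0.427, -0.2456, 0.2691]
tool_rot: [-0.001, 0.624, 0.782, -0.0]
contact_force: [0.6, -0.5, 0.2]
opening: 1.003
grasp_force: 0.0
```

>>> jog_arm(
  motion="0 0 0 0 0 -0.079 0;0 0 0 0 0 -0.079 0;0 0 0 0 0 -0.079 0;0 0 0 0 0 -0.079 0;0 0 0 0 0 -0.079 0;0 0 0 0 0 -0.079 0;0 0 0 0 0 -0.079 0;0 0 0 0 0 -0.079 0;0 0 0 0 0 -0.079 0;0 0 0 0 0 -0.079 0",
)

```text
clock: 32.15
ee_pos: [0.427, -0.2457, 0.2691]
tool_rot: [-0.001, 0.053, 0.999, 0.0]
contact_force: [-0.4, 0.4, -1.1]
opening: 1.002
grasp_force: 0.0
```

>>> jog_arm(
  motion="0 0 0 0 0 -0.072 0;0 0 0 0 0 0 0;0 0 0 0 0 0 0;0 0 0 0 0 0 0;0 0 0 0 0 0 0;0 0 0 0 0 0 0;0 0 0 0 0 0 0;0 0 0 0 0 0 0;0 0 0 0 0 0 0;0 0 0 0 0 0 0",
)

```text
clock: 32.98
ee_pos: [0.4277, -0.2459, 0.2703]
tool_rot: [0.0, -0.0, 1.0, -0.0]
contact_force: [0.1, -0.2, -0.2]
opening: 1.0
grasp_force: 0.0
```

```bash
python3 - <<'E'
from h import *
p=arm.camera("wrist")
X=cloud(p,np.ones((400,640),bool));print("br1",box(X,.09,.107,(.4272,-.2457),.05))
goto(.4274,-.2462,.078,180);print(np.round(arm.get_obs()["joints"],2))
E
```

```text
br1 (505, 0.4266, -0.246, 43.9, 8.7, -89.3, np.float64(0.0995))
t 33.03 tcp [ 0.4276 -0.2459  0.2703] yaw -180.0 z [ 0. -0. -1.] F [-0.3 -0.6  0.2] open 0.999 gf 0.0
shift units(now frame) [ 0.0004 -0.0004  0.3205] turn rz -3.9998
shift units after turn [ 0.0004 -0.0004  0.3205]
[ 0.64  0.17 -0.28  1.94  0.05  1.04  1.91]
```

>>> jog_arm(
  motion="0 0 0.03 0 0 0 0;0 0 0.055 0 0 0 0;0 0 0.055 0 0 0 0;0 0 0.055 0 0 0 0;0 0 0.05 0 0 0 0;0 0 0.04 0 0 0 0;0 0 0.025 0 0 0 0;0 0 0.01 0 0 0 0;0 0 0 0 0 0 0;0 0 0 0 0 0 0",
)

```text
clock: 33.87
ee_pos: [0.4281, -0.2461, 0.0788]
tool_rot: [0.0, -0.0, 1.0, -0.0]
contact_force: [-0.0, -0.5, 1.2]
opening: 1.001
grasp_force: 0.0
```

>>> jog_arm(
  motion="0 0 0 0 0 0 0;0 0 0 0 0 0 0.7;0 0 0 0 0 0 0.7;0 0 0 0 0 0 0.7;0 0 0 0 0 0 0.7;0 0 0 0 0 0 0.7;0 0 0 0 0 0 0.7;0 0 0 0 0 0 0.7;0 0 0 0 0 0 0.7;0 0 0 0 0 0 0.7",
)

```text
clock: 34.7
ee_pos: [0.4281, -0.2463, 0.079]
tool_rot: [0.0, -0.0, 1.0, -0.0]
contact_force: [-0.9, -0.1, 6.3]
opening: 0.51
grasp_force: 50.5
```

>>> jog_arm(
  motion="0 0 -0.02 0 0 0 0.7;0 0 -0.045 0 0 0 0.7;0 0 -0.06 0 0 0 0.7;0 0 -0.06 0 0 0 0.7;0 0 -0.06 0 0 0 0.7;0 0 -0.03 0 0 0 0.7;0 0 0 0 0 0 0.7;0 0 0 0 0 0 0.7;0 0 0 0 0 0 0.7;0 0 0 0 0 0 0.7",
)

```text
clock: 35.53
ee_pos: [0.4265, -0.2454, 0.2414]
tool_rot: [-0.002, -0.0, 1.0, 0.001]
contact_force: [0.0, -0.6, -2.7]
opening: 0.508
grasp_force: 51.2
```

```bash
python3 - <<'E'
from h import *
p=arm.camera("wrist");o=arm.get_obs();cv2.imwrite("pics/w7.png",p["color"])
X=cloud(p,np.ones((400,640),bool));M=rot(o["tool_rot"]);L=(X-o["ee_pos"])@M
s=L[(abs(L[:,0])<.03)&(abs(L[:,1])<.018)&(L[:,2]>-.04)&(L[:,2]<.0)]
if len(s):print(len(s),np.percentile(s,[2,50,98],axis=0).round(4).tolist())
goto(.49,-.3686,.242,-176.9)
E
```

```text
4293 [[-0.0026, -0.0172, -0.0216], [0.0048, 0.0001, -0.0174], [0.0058, 0.0173, -0.0008]]
t 35.58 tcp [ 0.4266 -0.2455  0.2415] yaw -180.0 z [-0.003  0.002 -1.   ] F [ 0.4  0.2 -2.2] open 0.505 gf 51.2
shift units(now frame) [-0.1056 -0.2053 -0.0015] turn rz -0.0341
shift units after turn [-0.0944 -0.2106 -0.0008]
```

>>> jog_arm(
  motion="0 0 0 0 0 -0.0341 0.7;-0.012 -0.026 0 0 0 0 0.7;-0.019 -0.042 0 0 0 0 0.7;-0.019 -0.042 0 0 0 0 0.7;-0.019 -0.042 0 0 0 0 0.7;-0.016 -0.036 0 0 0 0 0.7;-0.0094 -0.0226 0 0 0 0 0.7;0 0 0 0 0 0 0.7;0 0 0 0 0 0 0.7;0 0 0 0 0 0 0.7",
)

```text
clock: 36.42
ee_pos: [0.4905, -0.3678, 0.242]
tool_rot: [-0.001, -0.027, 1.0, 0.001]
contact_force: [0.2, 0.3, -1.6]
opening: 0.509
grasp_force: 51.3
```

>>> jog_arm(
  motion="0 0 0.02 0 0 0 0.7;0 0 0.025 0 0 0 0.7;0 0 0.02 0 0 0 0.7;0 0 0.006 0 0 0 0.7;0 0 0 0 0 0 0.7;0 0 0 0 0 0 0.7;0 0 0 0 0 0 0.7;0 0 0 0 0 0 0.7;0 0 0 0 0 0 0.7;0 0 0 0 0 0 0.7",
)

```text
clock: 37.25
ee_pos: [0.4912, -0.3692, 0.2012]
tool_rot: [0.0, -0.027, 1.0, -0.0]
contact_force: [0.1, -0.2, -1.3]
opening: 0.505
grasp_force: 51.3
```

```bash
python3 - <<'E'
from h import *
goto(.49,-.3686,.199,-177.1)
goto(.572,-.3642,.1945-.003,-177.1)
p=arm.camera("scene");pegs(p);cv2.imwrite("pics/s3.png",cv2.resize(p["color"][200:340,180:340],None,fx=4,fy=4,interpolation=3))
E
```

```text
t 37.25 tcp [ 0.4912 -0.3692  0.2012] yaw -176.9 z [ 0.001 -0.    -1.   ] F [ 0.1 -0.2 -1.3] open 0.505 gf 51.3
shift units(now frame) [0.002  0.0011 0.0036] turn rz 0.0022
shift units after turn [0.002  0.0011 0.0036]
t 37.25 tcp [ 0.4912 -0.3692  0.2012] yaw -176.9 z [ 0.001 -0.    -1.   ] F [ 0.1 -0.2 -1.3] open 0.505 gf 51.3
shift units(now frame) [-0.1349  0.001   0.0162] turn rz 0.0022
shift units after turn [-0.1349  0.0015  0.0161]
peg -0.367 x [0.5277 0.6448] w 0.0063 yfit [ 0.0347 -0.3683] zaxis [-0.1016  0.1845]
peg -0.292 x [0.5251 0.6406] w 0.0073 yfit [ 0.0606 -0.2938] zaxis [-0.0988  0.1843]
peg -0.217 x [0.5197 0.6363] w 0.007 yfit [ 0.0292 -0.2187] zaxis [0.026  0.1863]
```

View pics/s3.png

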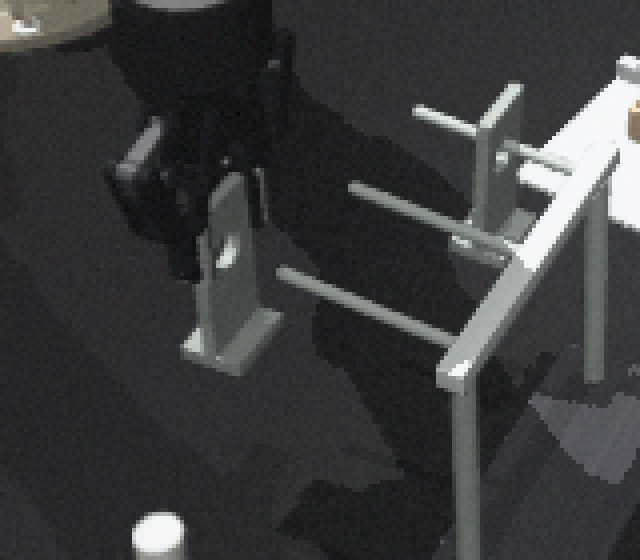

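Bracket 2 hangs on peg 3. The held bracket's eye, at crop (228,248), is in line with the peg 1 tip at (280,272).

>>> jog_arm(
  motion="0 0.001 0.003 0 0 0 0.7;-0.01 0 0.001 0 0 0 0.7;-0.017 0 0.0016 0 0 0 0.7;-0.017 0 0.0016 0 0 0 0.7;-0.017 0 0.0016 0 0 0 0.7;-0.017 0 0.0016 0 0 0 0.7;-0.017 0 0.0016 0 0 0 0.7;-0.017 0 0.0016 0 0 0 0.7;-0.017 0 0.0016 0 0 0 0.7;-0.006 0 0.0005 0 0 0 0.7",
)

```text
clock: 38.13
ee_pos: [0.5739, -0.3632, 0.1909]
tool_rot: [0.0, -0.028, 1.0, 0.0]
contact_force: [0.1, 0.9, -1.1]
opening: 0.506
grasp_force: 51.3
```

```bash
python3 - <<'E'
from h import *
goto(.572,-.3642,.1814+.013-.007,-177.1)
E
```

```text
t 38.13 tcp [ 0.5739 -0.3632  0.1909] yaw -176.8 z [ 0.001  0.001 -1.   ] F [ 0.1  0.9 -1.1] open 0.506 gf 51.3
shift units(now frame) [ 0.0033 -0.0015  0.0059] turn rz 0.0031
shift units after turn [ 0.0033 -0.0015  0.0059]
```

>>> jog_arm(
  motion="0 0 0.0015 0 0 0 0.7;0 0 0.0015 0 0 0 0.7;0 0 0.0012 0 0 0 0.7;0 0 0.001 0 0 0 0.7;0 0 0 0 0 0 0.7;0 0 0 0 0 0 0.7;0 0 0 0 0 0 0.7;0 0 0 0 0 0 0.7;0 0 0 0 0 0 0.7;0 0 0 0 0 0 0.7",
)

```text
clock: 38.97
ee_pos: [0.5719, -0.364, 0.1882]
tool_rot: [0.0, -0.027, 1.0, -0.0]
contact_force: [-0.1, 0.4, -1.2]
opening: 0.508
grasp_force: 51.3
```

```bash
python3 - <<'E'
from h import *
pose()
E
```

```text
t 38.97 tcp [ 0.5719 -0.364   0.1882] yaw -176.9 z [ 0. -0. -1.] F [-0.1  0.4 -1.2] open 0.508 gf 51.3
```

>>> jog_arm(
  motion="0 0 0.001 0 0 0 0.7;0 0 0.0007 0 0 0 0.7;0 0 0 0 0 0 0.7;0 0 0 0 0 0 0.7;0 0 0 0 0 0 0.45;0 0 0 0 0 0 0.4;0 0 0 0 0 0 0.35;0 0 0 0 0 0 0.3;0 0 0 0 0 0 0.3;0 0 0 0 0 0 0.3",
)

```text
clock: 39.8
ee_pos: [0.5719, -0.3641, 0.1872]
tool_rot: [0.0, -0.027, 1.0, -0.0]
contact_force: [0.2, 0.4, -0.3]
opening: 0.701
grasp_force: 0.0
```

>>> jog_arm(
  motion="0 0 0 0 0 0 0.3;0 0 -0.01 0 0 0 0.3;0 0 -0.02 0 0 0 0.3;0 0 -0.03 0 0 0 0.3;0 0 -0.03 0 0 0 0.3;0 0 -0.03 0 0 0 0.3;0 0 -0.02 0 0 0 0.3;0 0 0 0 0 0 0.1;0 0 0 0 0 0 0;0 0 0 0 0 0 0",
)

```text
clock: 40.63
ee_pos: [0.5714, -0.3639, 0.2703]
tool_rot: [-0.001, -0.027, 1.0, 0.0]
contact_force: [-0.2, 0.3, -0.2]
opening: 1.002
grasp_force: 0.0
```

```bash
cat >> h.py <<'E'
def plate(p):
    X=cloud(p,np.ones((400,640),bool))
    s=X[(abs(X[:,0]-.575)<.12)&(abs(X[:,1]-.016)<.11)&(X[:,2]<.07)]
    print("body",box(s,.031,.041,(.58,.03),.07)); print("strips",box(s,.017,.024,(.575,.016),.13)); print("plate",box(s,.003,.024,(.575,.016),.13))
    return s
E
python3 - <<'E'
from h import *
o,M=pose()
p=arm.camera("wrist");X=cloud(p,np.ones((400,640),bool));print("hung1",box(X,.195,.225,(.572,-.364),.04))
p=arm.camera("top");plate(p);X=cloud(p,np.ones((400,640),bool));print("h3",box(X,.195,.225,(.57,-.2155),.04))
cv2.imwrite("pics/top3.png",cv2.resize(p["color"][150:230,260:480],None,fx=3.6,fy=3.6,interpolation=3))
p=arm.camera("scene");plate(p)
E
```

```text
t 40.63 tcp [ 0.5714 -0.3639  0.2703] yaw -176.9 z [-0.001  0.001 -1.   ] F [-0.2  0.3 -0.2] open 1.002 gf 0.0
hung1 (1397, 0.5717, -0.3632, 44.3, 9.6, -86.3, np.float64(0.2068))
body (271, 0.5799, 0.0505, 72.0, 59.6, -6.2, np.float64(0.0345))
strips (210, 0.5899, 0.0164, 187.4, 149.9, -5.6, np.float64(0.02))
plate (1470, 0.5753, 0.0159, 238.0, 218.7, 0.2, np.float64(0.0065))
h3 (46, 0.5732, -0.2144, 43.2, 9.8, -86.5, np.float64(0.2049))
body (332, 0.5802, 0.0469, 74.0, 63.8, -6.4, np.float64(0.0344))
strips (319, 0.6054, 0.047, 217.9, 120.8, -43.3, np.float64(0.0203))
plate (1612, 0.5759, 0.024, 236.5, 205.5, -2.7, np.float64(0.0074))
```

View pics/top3.png

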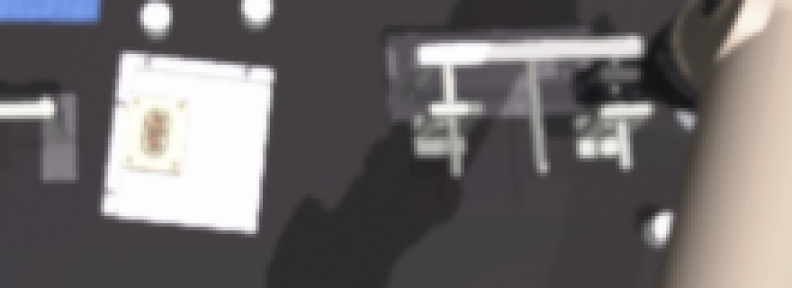

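Both brackets hang straight on pegs 1 and 3. The cell body has been knocked to about (0.580, 0.050), so I'll measure it now and push it home.

>>> jog_arm(
  motion="0 0.025 -0.02 0 0 0 0;0 0.05 -0.02 0 0 0 0;0 0.058 0 0 0 0 0.5;0 0.058 0 0 0 0 1;0 0.058 0 0 0 0 1;0 0.058 0 0 0 0 1;0 0.058 0 0 0 0 1;0 0.058 0 0 0 0 1;0 0.058 0 0 0 0 1;0 0.05 0 0 0 0 1",
)

```text
clock: 41.62
ee_pos: [0.5538, -0.0421, 0.2959]
tool_rot: [0.0, -0.028, 1.0, 0.0]
contact_force: [0.7, 0.1, 0.1]
opening: 0.002
grasp_force: 0.0
```

>>> jog_arm(
  motion="0 0.025 0 0 0 0.0483 1;0 0 0 0 0 0.0483 1;0 0 0 0 0 0 1;0 0 0 0 0 0 1;0 0 0 0 0 0 1;0 0 0 0 0 0 1;0 0 0 0 0 0 1;0 0 0 0 0 0 1;0 0 0 0 0 0 1;0 0 0 0 0 0 1",
)

```text
clock: 42.45
ee_pos: [0.5538, -0.0311, 0.295]
tool_rot: [-0.0, 0.049, 0.999, 0.0]
contact_force: [0.4, 0.2, 0.1]
opening: -0.003
grasp_force: 0.0
```

```bash
cat >> h.py <<'E'
def plate2(p):
    from scipy.optimize import least_squares
    X=cloud(p,np.ones((400,640),bool))
    s=X[(abs(X[:,0]-.575)<.11)&(abs(X[:,1]-.016)<.105)&(X[:,2]<.045)]
    b=box(s,.0305,.042,(.58,.04),.075)
    t=s[(s[:,2]>.0165)&(s[:,2]<.0235)&(np.hypot(s[:,0]-b[1],s[:,1]-b[2])>.0)]
    # stop strip tops: fit frame (cx,cy,yaw): point must lie on strip x in[68,80] or y in[63,75]
    def f(v):
        a=v[2];c,n=np.cos(a),np.sin(a);d=t[:,:2]-v[:2];u=d[:,0]*c+d[:,1]*n;w=-d[:,0]*n+d[:,1]*c
        ex=np.maximum(0,abs(u-.074)-.006)+np.maximum(0,abs(w)-.075);ey=np.maximum(0,abs(w-.069)-.006)+np.maximum(0,abs(u)-.08)
        return np.minimum(ex,ey)*1000
    r=least_squares(f,[.575,.016,-.097],loss="soft_l1",x_scale=[.01,.01,.05],diff_step=1e-3)
    v=r.x;print("plate",len(t),v[:2].round(4),"yaw",np.degrees(v[2]).round(2),"cost",np.median(f(v)).round(2),"body",b)
    if b:
        a=v[2];c,n=np.cos(a),np.sin(a);d=np.array(b[1:3])-v[:2]
        print("body in plate mm (want 32,33):",((d[0]*c+d[1]*n)*1000).round(1),((-d[0]*n+d[1]*c)*1000).round(1))
    return v,b
E
python3 - <<'E'
from h import *
pose();p=arm.camera("wrist");cv2.imwrite("pics/w8.png",p["color"]);plate2(p);plate2(arm.camera("top"))
E
```

```text
t 42.45 tcp [ 0.5538 -0.0311  0.295 ] yaw 174.4 z [-0.  0. -1.] F [0.4 0.2 0.1] open -0.003 gf 0.0
plate 2187 [0.5738 0.0162] yaw -6.06 cost 0.0 body (2858, 0.5783, 0.0501, 71.7, 60.7, -5.7, np.float64(0.0339))
body in plate mm (want 32,33): 0.9 34.2
plate 158 [0.5779 0.0166] yaw -5.12 cost 0.0 body (282, 0.5801, 0.0505, 71.6, 59.5, -6.2, np.float64(0.034))
body in plate mm (want 32,33): -0.8 33.9
```

View pics/w8.png

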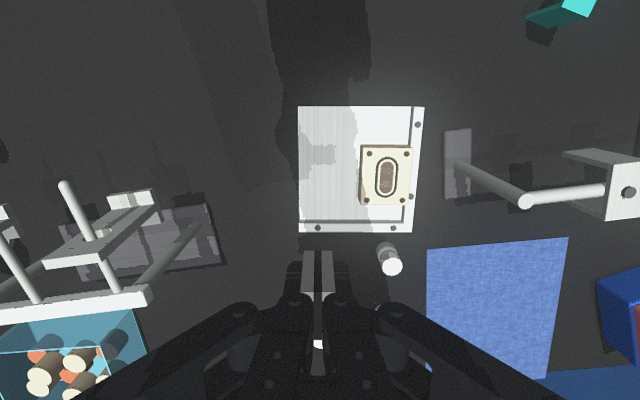

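The body rests along the +y stop at (385,175), with an x gap of about 31 mm at the bottom. I'll push it along +x from the robot side.

>>> jog_arm(
  motion="0.014 0.023 0 0 0 0 1;0.028 0.0465 0 0 0 0 1;0.028 0.0465 0 0 0 0 1;0.014 0.023 0 0 0 0 1;0 0 0.03 0 0 0 1;0 0 0.055 0 0 0 1;0 0 0.055 0 0 0 1;0 0 0.055 0 0 0 1;0 0 0.055 0 0 0 1;0 0 0.05 0 0 0 1",
)

```text
clock: 43.38
ee_pos: [0.5115, 0.0569, 0.1135]
tool_rot: [-0.0, 0.049, 0.999, 0.0]
contact_force: [-0.1, -0.8, 0.6]
opening: -0.001
grasp_force: 0.0
```

```bash
python3 - <<'E'
from h import *
goto(.5118,.0567,.034,174.4)
E
```

```text
t 43.38 tcp [0.5115 0.0569 0.1135] yaw 174.4 z [-0.  0. -1.] F [-0.1 -0.8  0.6] open -0.001 gf 0.0
shift units(now frame) [-0.0005 -0.0003  0.1325] turn rz 0.0001
shift units after turn [-0.0005 -0.0003  0.1325]
```

>>> jog_arm(
  motion="0 0 0.04 0 0 0 1;0 0 0.04 0 0 0 1;0 0 0.03 0 0 0 1;0 0 0.015 0 0 0 1;0 0 0.006 0 0 0 1;0 0 0 0 0 0 1;-0.01 0 0 0 0 0 1;-0.01 0 0 0 0 0 1;-0.01 0 0 0 0 0 1;0 0 0 0 0 0 1",
)

```text
clock: 44.22
ee_pos: [0.5323, 0.0551, 0.0376]
tool_rot: [0.002, 0.049, 0.999, 0.0]
contact_force: [0.5, 0.1, -0.6]
opening: -0.002
grasp_force: 0.0
```

>>> jog_arm(
  motion="-0.006 0 0 0 0 0 1;-0.006 0 0 0 0 0 1;-0.006 0 0 0 0 0 1;-0.006 0 0 0 0 0 1;-0.006 0 0 0 0 0 1;-0.006 0 0 0 0 0 1;-0.005 0 0 0 0 0 1;0 0 0 0 0 0 1;0 0 0 0 0 0 1;0 0 0 0 0 0 1",
)

```text
clock: 45.05
ee_pos: [0.5547, 0.0529, 0.0366]
tool_rot: [0.0, 0.049, 0.999, 0.0]
contact_force: [0.2, 0.2, 0.5]
opening: 0.0
grasp_force: 0.0
```

```bash
python3 - <<'E'
from h import *
pose();plate2(arm.camera("top"));plate2(arm.camera("wrist"))
E
```

```text
t 45.05 tcp [0.5547 0.0529 0.0366] yaw 174.4 z [ 0.001  0.    -1.   ] F [0.2 0.2 0.5] open 0.0 gf 0.0Traceback (most recent call last):
  File "<stdin>", line 2, in <module>
  File "h.py", line 53, in plate2
    t=s[(s[:,2]>.0165)&(s[:,2]<.0235)&(np.hypot(s[:,0]-b[1],s[:,1]-b[2])>.0)]
                                                       ~^^^
TypeError: 'NoneType' object is not subscriptable
```

```bash
python3 - <<'E'
from h import *
p=arm.camera("scene");cv2.imwrite("pics/s4.png",cv2.resize(p["color"][190:300,270:430],None,fx=4.5,fy=4.5,interpolation=3))
try: plate2(p)
except Exception as e: print(e)
E
```

```text
plate 261 [0.5714 0.0078] yaw -3.28 cost 0.0 body (383, 0.5927, 0.0476, 91.0, 66.0, -4.3, np.float64(0.0344))
body in plate mm (want 32,33): 19.0 41.0
```

View pics/s4.png

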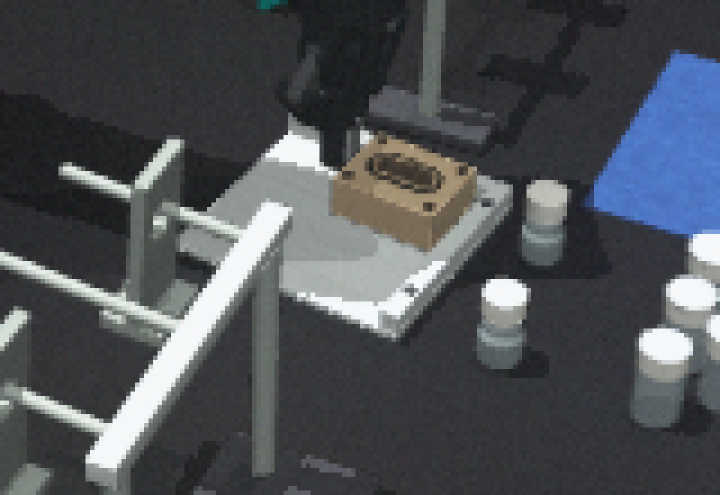

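The body is sliding along the +y stop, with about 10 mm left to the +x strip.

>>> jog_arm(
  motion="-0.003 0 0 0 0 0 1;-0.003 0 0 0 0 0 1;-0.003 0 0 0 0 0 1;-0.002 0 0 0 0 0 1;-0.001 0 0 0 0 0 1;-0.001 0 0 0 0 0 1;0 0 0 0 0 0 1;0 0 0 0 0 0 1;0 0 0 0 0 0 1;0 0 0 0 0 0 1",
)

```text
clock: 45.98
ee_pos: [0.562, 0.052, 0.0365]
tool_rot: [0.0, 0.049, 0.999, 0.0]
contact_force: [-1.1, -0.0, -1.1]
opening: -0.001
grasp_force: 0.5
```

>>> jog_arm(
  motion="-0.001 0 0 0 0 0 1;0 0 0 0 0 0 1;-0.001 0 0 0 0 0 1;0 0 0 0 0 0 1;0 0 0 0 0 0 1;0 0 0 0 0 0 1;0 0 0 0 0 0 1;0 0 0 0 0 0 1;0 0 0 0 0 0 1;0 0 0 0 0 0 1",
)

```text
clock: 46.82
ee_pos: [0.5632, 0.0519, 0.0365]
tool_rot: [0.0, 0.049, 0.999, 0.0]
contact_force: [-0.6, 0.5, 0.6]
opening: 0.003
grasp_force: 0.5
```

>>> jog_arm(
  motion="-0.001 0 0 0 0 0 1;0 0 0 0 0 0 1;-0.001 0 0 0 0 0 1;0 0 0 0 0 0 1;-0.001 0 0 0 0 0 1;0 0 0 0 0 0 1;0 0 0 0 0 0 1;0 0 0 0 0 0 1;0 0 0 0 0 0 1;0 0 0 0 0 0 1",
)

```text
clock: 47.65
ee_pos: [0.5633, 0.0519, 0.0363]
tool_rot: [-0.002, 0.049, 0.999, -0.0]
contact_force: [-8.1, 0.7, 4.8]
opening: -0.002
grasp_force: 3.5
```

>>> jog_arm(
  motion="-0.001 0 0 0 0 0 1;0 0 0 0 0 0 1;-0.001 0 0 0 0 0 1;0 0 0 0 0 0 1;0 0 0 0 0 0 1;0 0 0 0 0 0 1;0 0 0 0 0 0 1;0 0 0 0 0 0 1;0 0 0 0 0 0 1;0 0 0 0 0 0 1",
)

```text
clock: 48.48
ee_pos: [0.5633, 0.0519, 0.0362]
tool_rot: [-0.003, 0.048, 0.999, -0.001]
contact_force: [-9.2, 0.8, 7.9]
opening: 0.001
grasp_force: 5.0
```

>>> jog_arm(
  motion="0.003 0 0 0 0 0 1;0.008 0 0 0 0 0 1;0.015 0 0 0 0 0 1;0 0 -0.03 0 0 0 1;0 0 -0.055 0 0 0 1;0 0 -0.055 0 0 0 1;0 0 -0.025 0 0 0 1;0 0 0 0 0 0 1;0 0 0 0 0 0 1;0 0 0 0 0 0 1",
)

```text
clock: 49.32
ee_pos: [0.55, 0.0529, 0.1349]
tool_rot: [-0.0, 0.049, 0.999, -0.0]
contact_force: [-0.2, 0.5, -0.2]
opening: -0.0
grasp_force: 0.0
```

```bash
python3 - <<'E'
from h import *
goto(.604,-.0174,.135,174.4)
try: plate2(arm.camera("wrist"))
except Exception as e: print(e)
E
```

```text
t 49.32 tcp [0.55   0.0529 0.1349] yaw 174.4 z [-0. -0. -1.] F [-0.2  0.5 -0.2] open -0.0 gf 0.0
shift units(now frame) [-0.1009 -0.1078 -0.0002] turn rz -0.0
shift units after turn [-0.1009 -0.1078 -0.0002]
plate 3211 [0.5736 0.0153] yaw -6.21 cost 0.0 body (1965, 0.5982, 0.048, 60.1, 52.6, 84.5, np.float64(0.0337))
body in plate mm (want 32,33): 20.9 35.1
```

>>> jog_arm(
  motion="-0.02 -0.021 0 0 0 0 1;-0.035 -0.037 0 0 0 0 1;-0.03 -0.033 0 0 0 0 1;-0.016 -0.017 0 0 0 0 1;0 0 0.03 0 0 0 1;0 0 0.05 0 0 0 1;0 0 0.045 0 0 0 1;0 0 0.025 0 0 0 1;0 0 0.013 0 0 0 1;0 0 0 0 0 0 1",
)

```text
clock: 50.2
ee_pos: [0.6026, -0.0167, 0.0351]
tool_rot: [-0.002, 0.049, 0.999, 0.0]
contact_force: [0.3, 0.6, -0.4]
opening: -0.002
grasp_force: 0.0
```

```bash
python3 - <<'E'
from h import *
pose()
try: plate2(arm.camera("wrist"))
except Exception as e: print(e)
E
```

```text
t 50.2 tcp [ 0.6026 -0.0167  0.0351] yaw 174.4 z [-0.005  0.    -1.   ] F [ 0.3  0.6 -0.4] open -0.002 gf 0.0
plate 8227 [0.5266 0.0217] yaw -6.48 cost 0.0 body (17201, 0.6058, 0.0234, 107.7, 72.7, 83.2, np.float64(0.0341))
body in plate mm (want 32,33): 78.5 10.6
```

>>> jog_arm(
  motion="0 0.006 0 0 0 0 1;0 0.006 0 0 0 0 1;0 0.006 0 0 0 0 1;0 0.004 0 0 0 0 1;0 0.003 0 0 0 0 1;0 0.002 0 0 0 0 1;0 0 0 0 0 0 1;0 0 0 0 0 0 1;0 0 0 0 0 0 1;0 0 0 0 0 0 1",
)

```text
clock: 51.08
ee_pos: [0.6062, -0.0014, 0.0377]
tool_rot: [-0.0, 0.049, 0.999, -0.0]
contact_force: [-0.2, -0.0, -0.6]
opening: 0.002
grasp_force: 0.0
```

>>> jog_arm(
  motion="0 0.0015 0 0 0 0 1;0 0 0 0 0 0 1;0 0.0015 0 0 0 0 1;0 0 0 0 0 0 1;0 0.0015 0 0 0 0 1;0 0 0 0 0 0 1;0 0.0015 0 0 0 0 1;0 0 0 0 0 0 1;0 0 0 0 0 0 1;0 0 0 0 0 0 1",
)

```text
clock: 51.92
ee_pos: [0.6066, 0.0024, 0.0377]
tool_rot: [0.0, 0.049, 0.999, -0.0]
contact_force: [0.1, -0.4, -0.4]
opening: 0.002
grasp_force: 0.0
```

>>> jog_arm(
  motion="0 0.0015 0 0 0 0 1;0 0 0 0 0 0 1;0 0.0015 0 0 0 0 1;0 0 0 0 0 0 1;0 0.0015 0 0 0 0 1;0 0 0 0 0 0 1;0 0.0015 0 0 0 0 1;0 0 0 0 0 0 1;0 0 0 0 0 0 1;0 0 0 0 0 0 1",
)

```text
clock: 52.75
ee_pos: [0.6067, 0.0035, 0.0377]
tool_rot: [-0.0, 0.05, 0.999, -0.001]
contact_force: [-0.5, -6.6, 1.2]
opening: -0.003
grasp_force: 3.4
```

>>> jog_arm(
  motion="0 0.001 0 0 0 0 1;0 0 0 0 0 0 1;0 0.001 0 0 0 0 1;0 0 0 0 0 0 1;0 0.001 0 0 0 0 1;0 0 0 0 0 0 1;0 0 0 0 0 0 1;0 0 0 0 0 0 1;0 0 0 0 0 0 1;0 0 0 0 0 0 1",
)

```text
clock: 53.58
ee_pos: [0.6066, 0.0036, 0.0377]
tool_rot: [-0.001, 0.05, 0.999, -0.002]
contact_force: [-1.4, -9.8, 2.8]
opening: -0.002
grasp_force: 5.1
```

>>> jog_arm(
  motion="0 -0.004 0 0 0 0 1;0 -0.012 0 0 0 0 1;0 -0.016 0 0 0 0 1;0 0 -0.03 0 0 0 1;0 0 -0.06 0 0 0 1;0 0 -0.06 0 0 0 1;0 0 -0.06 0 0 0 1;0.03 -0.03 -0.06 0 0 0 1;0.03 -0.03 -0.06 0 0 0 1;0.03 -0.03 -0.06 0 0 0 1",
)

```text
clock: 54.42
ee_pos: [0.5485, -0.0572, 0.2673]
tool_rot: [0.0, 0.048, 0.999, 0.0]
contact_force: [0.4, -0.1, -0.6]
opening: 0.002
grasp_force: 0.0
```

>>> jog_arm(
  motion="0 0 -0.04 0 0 0 1;0 0 0 0 0 0 1;0 0 0 0 0 0 1;0 0 0 0 0 0 1;0 0 0 0 0 0 1;0 0 0 0 0 0 1;0 0 0 0 0 0 1;0 0 0 0 0 0 1;0 0 0 0 0 0 1;0 0 0 0 0 0 1",
)

```text
clock: 55.25
ee_pos: [0.5494, -0.057, 0.2895]
tool_rot: [-0.0, 0.049, 0.999, 0.0]
contact_force: [0.8, 0.2, 0.2]
opening: -0.002
grasp_force: 0.0
```

```bash
python3 - <<'E'
from h import *
pose();p=arm.camera("wrist")
cv2.imwrite("pics/w9.png",cv2.resize(p["color"][90:250,280:440],None,fx=3.7,fy=3.7,interpolation=3))
plate2(p);plate2(arm.camera("top"))
E
```

```text
t 55.25 tcp [ 0.5494 -0.057   0.2895] yaw 174.4 z [-0.  0. -1.] F [0.8 0.2 0.2] open -0.002 gf 0.0
plate 2000 [0.5741 0.0162] yaw -6.85 cost 0.0 body (2727, 0.6087, 0.047, 72.7, 60.3, -5.9, np.float64(0.034))
body in plate mm (want 32,33): 30.7 34.7
plate 162 [0.5765 0.0162] yaw -5.92 cost 0.0 body (290, 0.6101, 0.0473, 72.1, 59.9, -5.9, np.float64(0.0343))
body in plate mm (want 32,33): 30.2 34.4
```

View pics/w9.png

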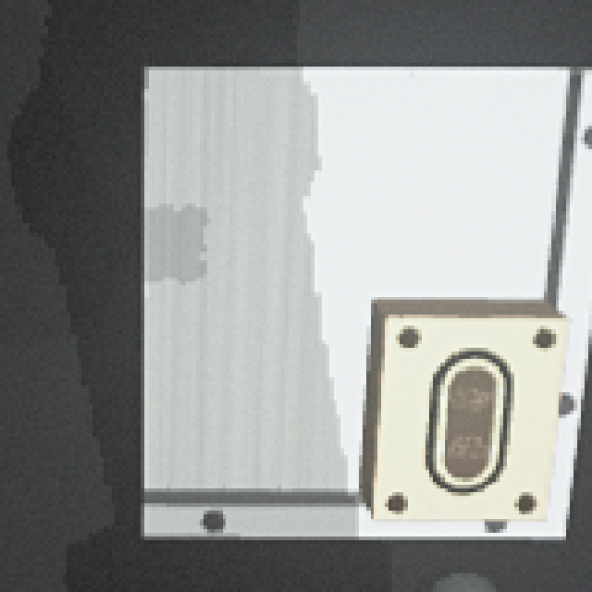

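The body sits in the corner with its edges parallel to the plate's. One more firm check push along x will confirm there is no gap.

```bash
python3 - <<'E'
from h import *
goto(.545,.0517,.037,174.4)
E
```

```text
t 55.35 tcp [ 0.5494 -0.057   0.2897] yaw 174.4 z [-0.  0. -1.] F [ 0.  -0.3  0.7] open -0.003 gf 0.0
shift units(now frame) [0.025  0.1796 0.4211] turn rz 0.0001
shift units after turn [0.0251 0.1796 0.4211]
```

>>> jog_arm(
  motion="0.005 0.035 0 0 0 0 1;0.0075 0.055 0 0 0 0 1;0.0075 0.055 0 0 0 0 1;0.005 0.0346 0 0 0 0 1;0 0 0.03 0 0 0 1;0 0 0.06 0 0 0 1;0 0 0.06 0 0 0 1;0 0 0.06 0 0 0 1;0 0 0.06 0 0 0 1;0 0 0.05 0 0 0 1",
)

```text
clock: 56.18
ee_pos: [0.5443, 0.0514, 0.0956]
tool_rot: [-0.001, 0.049, 0.999, -0.0]
contact_force: [0.1, 0.2, -0.1]
opening: -0.0
grasp_force: 0.0
```

>>> jog_arm(
  motion="0 0 0.05 0 0 0 1;0 0 0.03 0 0 0 1;0 0 0.015 0 0 0 1;0 0 0.006 0 0 0 1;0 0 0 0 0 0 1;-0.006 0 0 0 0 0 1;-0.006 0 0 0 0 0 1;-0.006 0 0 0 0 0 1;-0.006 0 0 0 0 0 1;-0.004 0 0 0 0 0 1",
)

```text
clock: 57.02
ee_pos: [0.5629, 0.0499, 0.0379]
tool_rot: [0.001, 0.049, 0.999, 0.0]
contact_force: [0.2, 0.7, 1.1]
opening: -0.002
grasp_force: 0.0
```

>>> jog_arm(
  motion="0 0 0 0 0 0 1;0 0 0 0 0 0 1;0 0 0 0 0 0 1;-0.001 0 0 0 0 0 1;0 0 0 0 0 0 1;-0.001 0 0 0 0 0 1;0 0 0 0 0 0 1;0 0 0 0 0 0 1;0 0 0 0 0 0 1;0 0 0 0 0 0 1",
)

```text
clock: 57.85
ee_pos: [0.5629, 0.0499, 0.0372]
tool_rot: [-0.0, 0.049, 0.999, -0.0]
contact_force: [-0.2, 1.1, 0.0]
opening: -0.001
grasp_force: 0.0
```

>>> jog_arm(
  motion="-0.001 0 0 0 0 0 1;0 0 0 0 0 0 1;-0.001 0 0 0 0 0 1;0 0 0 0 0 0 1;-0.001 0 0 0 0 0 1;0 0 0 0 0 0 1;-0.001 0 0 0 0 0 1;0 0 0 0 0 0 1;0 0 0 0 0 0 1;0 0 0 0 0 0 1",
)

```text
clock: 58.68
ee_pos: [0.5631, 0.0498, 0.0368]
tool_rot: [-0.002, 0.049, 0.999, -0.0]
contact_force: [-8.2, 0.5, 5.4]
opening: -0.001
grasp_force: 4.0
```

>>> jog_arm(
  motion="-0.001 0 0 0 0 0 1;0 0 0 0 0 0 1;-0.001 0 0 0 0 0 1;0 0 0 0 0 0 1;-0.001 0 0 0 0 0 1;0 0 0 0 0 0 1;0 0 0 0 0 0 1;0 0 0 0 0 0 1;0 0 0 0 0 0 1;0 0 0 0 0 0 1",
)

```text
clock: 59.52
ee_pos: [0.5632, 0.0498, 0.0365]
tool_rot: [-0.004, 0.048, 0.999, -0.001]
contact_force: [-12.9, 0.3, 9.8]
opening: -0.0
grasp_force: 6.2
```

>>> jog_arm(
  motion="0.004 0 0 0 0 0 1;0.01 0 0 0 0 0 1;0.02 0 0 0 0 0 1;0 0 -0.03 0 0 0 1;0 0 -0.06 0 0 0 1;0 0 -0.06 0 0 0 1;0 0 -0.06 0 0 0 1;0 -0.03 -0.06 0 0 0 1;0 -0.05 -0.06 0 0 0 1;0 -0.05 -0.06 0 0 0 1",
)

```text
clock: 60.35
ee_pos: [0.5403, -0.0197, 0.2656]
tool_rot: [0.002, 0.048, 0.999, 0.0]
contact_force: [0.8, -1.1, 0.7]
opening: -0.001
grasp_force: 0.0
```

>>> jog_arm(
  motion="0 -0.05 -0.03 0 0 0 1;0 0 0 0 0 0 1;0 0 0 0 0 0 1;0 0 0 0 0 0 1;0 0 0 0 0 0 1;0 0 0 0 0 0 1;0 0 0 0 0 0 1;0 0 0 0 0 0 1;0 0 0 0 0 0 1;0 0 0 0 0 0 1",
)

```text
clock: 61.18
ee_pos: [0.5369, -0.0492, 0.281]
tool_rot: [-0.0, 0.049, 0.999, 0.0]
contact_force: [-0.5, 0.4, 0.3]
opening: 0.002
grasp_force: 0.0
```

```bash
python3 - <<'E'
from h import *
pose();plate2(arm.camera("wrist"))
for n in("top","scene"):
    p=arm.camera(n);X=cloud(p,np.ones((400,640),bool));print(n)
    try: plate2(p)
    except Exception as e: print(e)
    for y in(.227,.325): print("saddle",box(X,.1575,.168,(.574,y),.035))
    for y in(-.2155,-.3635): print("bracket",box(X,.197,.218,(.572,y),.035))
    for t in("vial1","jar1","beaker"):
        for d in arm.trace(t,p)[:7]:
            if d["score"]>.4:
                Y=cloud(p,d["pixels"]);print(t,round(d["score"],2),np.median(Y,0).round(3),"zmax",np.percentile(Y[:,2],97).round(3))
E
```

```text
t 61.18 tcp [ 0.5369 -0.0492  0.281 ] yaw 174.4 z [-0.  0. -1.] F [-0.5  0.4  0.3] open 0.002 gf 0.0
plate 2073 [0.5737 0.0159] yaw -6.53 cost 0.0 body (2747, 0.6083, 0.0471, 72.0, 60.5, -5.8, np.float64(0.034))
body in plate mm (want 32,33): 30.8 34.9
top
plate 155 [0.5753 0.0163] yaw -5.99 cost 0.0 body (285, 0.6098, 0.0474, 71.0, 60.9, -4.0, np.float64(0.0345))
body in plate mm (want 32,33): 31.1 34.5
saddle (124, 0.5763, 0.2376, 50.6, 46.4, 0.2, np.float64(0.1611))
saddle (130, 0.5724, 0.3254, 51.2, 51.1, 41.6, np.float64(0.1613))
bracket (44, 0.5725, -0.2153, 42.5, 8.7, -85.2, np.float64(0.2051))
bracket (42, 0.5732, -0.3608, 40.5, 8.6, -87.5, np.float64(0.2064))
vial1 0.53 [ 0.489 -0.439  0.047] zmax 0.054
jar1 0.74 [0.614 0.481 0.066] zmax 0.075
beaker 0.95 [ 0.624 -0.509  0.043] zmax 0.086
beaker 0.49 [ 0.547 -0.216  0.185] zmax 0.189
scene
plate 302 [0.5722 0.0148] yaw -5.25 cost 0.0 body (348, 0.6104, 0.0453, 74.5, 64.5, -6.7, np.float64(0.0343))
body in plate mm (want 32,33): 35.2 33.9
saddle (104, 0.5759, 0.2181, 51.6, 51.1, -86.4, np.float64(0.1608))
saddle (88, 0.574, 0.3293, 54.1, 46.6, -6.0, np.float64(0.1608))
bracket (83, 0.5724, -0.2162, 45.3, 9.5, -87.6, np.float64(0.2061))
bracket (117, 0.5731, -0.3635, 46.7, 9.6, -86.4, np.float64(0.2067))
vial1 0.85 [ 0.495 -0.454  0.032] zmax 0.051
vial1 0.6 [0.696 0.042 0.03 ] zmax 0.052
vial1 0.52 [ 0.706 -0.057  0.03 ] zmax 0.051
jar1 0.87 [0.625 0.47  0.044] zmax 0.072
beaker 0.79 [ 0.618 -0.5    0.056] zmax 0.086
beaker 0.57 [ 0.57  -0.292  0.182] zmax 0.189
beaker 0.48 [ 0.574 -0.372  0.144] zmax 0.209
```

```bash
python3 -c "
from plant import arm
print(arm.close_job())"
```

```text
the job is handed in; nothing more can be done
None
```

I've handed in the job: both saddles are draped over the bar, both brackets hang on pegs 1 and 3, and the cell body was pressed home against both stops (about 10 N each). The last depth check put every part in place and found the jar, the beaker and three of the four vials upright; vial4 wasn't detected, but the arm didn't touch it.

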